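# Shut down the gas bench

### The job

Shut down the gas bench: first close the gas valve by screwing its red handle down clockwise until it stops. Then gather the gas kit on the blue mat, wholly on it and standing upright: every gas cylinder lying on the bench, neck up, and the amber desiccant jar. Tip each cylinder up on its foot, and do not lift it clear of the bench before it is upright; do not shift the handheld meter or the grey case.

Things in the scene. Friction and masses are not known exactly. Their poses are not given: they have to be found in the camera images.
- mat: fixed stand mat, ribbed blue rubber in a thin steel frame, 280 mm (its x) by 220 mm (its y), flat without a rim; its top is 12 mm above the bench. Origin: centre of its underside; x and y along its sides, z up
- station: fixed gas outlet: 110 x 90 mm steel foot plate, 70 x 60 mm aluminium block up to 70 mm high with a round gauge on its +x face, brass bonnet of 16 mm radius up to 90 mm high on top, and the red valve handle over it. Origin: centre of the underside on the valve's vertical axis
- valve (a joint): rising-stem gas valve with a red bar handle, rad: 0 = fully shut (against its stop), grows as the handle turns anticlockwise seen from above (open); up to 4.8. The handle rises 2 mm per rad of opening and sinks again as it is shut. It turns stiffly (about 0.1 N m) and stays where it is left
- valve_grip (a point): middle of the red bar handle, on the valve's axis, 114 mm above the bench when shut. The bar is 64 mm long, 13 mm wide, 18 mm tall (9 mm above and below this point); the point's x axis runs along the bar and turns with it; at 0 rad the bar lies along the station's x axis. Below it are only a 20 mm round hub and the bonnet
- cyl_a: gas cylinder, green bands, 0.45 kg, may be absent. Body 54 mm diameter to 135 mm from the foot, taper to 145, round neck 26 mm diameter from 145 to 190. Square black rubber boot and collar, 58 mm across, at 0-20 and 94-114 mm: it lies on their flats, axis 29 mm up, and stands on the boot (falls if tilted over 17 degrees). Origin: centre of the foot face; x axis from foot to neck
- cyl_b: gas cylinder, red bands, 0.45 kg, may be absent. Body 54 mm diameter to 135 mm from the foot, taper to 145, round neck 26 mm diameter from 145 to 190. Square black rubber boot and collar, 58 mm across, at 0-20 and 94-114 mm: it lies on their flats, axis 29 mm up, and stands on the boot (falls if tilted over 17 degrees). Origin: centre of the foot face; x axis from foot to neck
- cyl_c: gas cylinder, yellow bands, 0.45 kg, may be absent. Body 54 mm diameter to 135 mm from the foot, taper to 145, round neck 26 mm diameter from 145 to 190. Square black rubber boot and collar, 58 mm across, at 0-20 and 94-114 mm: it lies on their flats, axis 29 mm up, and stands on the boot (falls if tilted over 17 degrees). Origin: centre of the foot face; x axis from foot to neck
- jar: squat amber desiccant jar with a white screw cap, about 0.25 kg, 64 mm diameter up to 52 mm, then the cap, 56 mm diameter, up to 72 mm. Origin: centre of its underside, z up as it stands
- meter: teal handheld meter lying flat, 165 x 85 x 34 mm, to be left alone. Origin: centre of its underside, x along its length
- case: grey zipped case, 100 x 180 x 50 mm, to be left alone. Origin: centre of its underside, y along its length
There are look-alikes about, which are no part of the job. What is shaped like the cyl_b but purple or turquoise is not meant.

How it is judged:
By the outcome, as a careful person would: the job done as asked, in the order asked, and still so for the second after the job is handed in, with the robot touching nothing.
Of cyl_a, cyl_b, cyl_c only 2 to 3 are there at a start; the rules pass over those that are not, and their reading is None.
At some moment in a run one of jar may be knocked a few centimetres aside while the robot is not near it.
Once in a run the grip may slacken for a moment while it holds something.
It also fails if it takes over 210 s, if anything falls off the work surface, if the arm or the gripper's body presses on something with over 40 N, if the wrist force passes 120 N, or if a joint passes its speed limit or range.

### The arm

A 6-joint arm with a two-finger parallel gripper is mounted at the origin on the work surface. World frame = base frame: x ahead of the robot, y to its left, z up, the work surface at z = 0. Lengths are in m, angles in rad, forces in N, time in s.
With the tool pointing down it reaches from about 0.375 to 0.9 m from the base axis. Payload 3.1 kg.
Tool frame: the origin (TCP) lies between the finger pads; the fingertips stand 22 mm ahead of it and the grasp point (between the pads) lies 3 mm ahead of it; z points along the fingers, y is the direction in which the jaws open and shut (so a half turn about z gives the same grasp; the last joint's range is limited). The gripper opens to 87 mm and grips with 3 to 60 N. Pads are 19 mm wide; open, the fingers measure 117 mm over their backs; the gripper's body (75 mm by 190 mm) begins 51 mm behind the grasp point.
Start: joints at [1.073, 0.527, 1.433, -0, 1.181, -0.178], TCP at [0.196, 0.593, 0.216] pointing down, gripper open.
Joint ranges: [-3.08, 3.08], [-0.75, 2.2], [0.22, 2.44], [-1.43, 4.57], [0, 2.65], [-2.85, 2.85]. Speed limits (rad/s): [2.79, 2.79, 3.14, 3.14, 3.14, 3.14].

### API

Orientations are given as a unit quaternion [x, y, z, w].
In Python, from rig import get_obs, camera, get_calibration, hand_in, search_frame gives the robot as it stands.
- The arm moves only by the shell command python3 -m jog 'ROWS' [FORCE]. ROWS is JSON, a list of rows, each an object with "grip": the closure in counts, from 0 (fully open) to 255 (shut); "travel": the shift along the world's x, y, z in cm, a list of three; "twist": the turn about the world's z in degrees. A call has 1 to 8 rows; each row shifts and turns the commanded pose from where the row before left it; what a row does not reach is not made up. A row lasts 1/10 s, in which the tool goes at most 50 mm and 8.59 degrees, less where a joint would pass 70% of its speed; a pose out of reach is approached as far as the arm can. A call is refused whole if a number of a shift passes 5 or a number of a turn 8.59, either way. A call with a gripper value outside its range is refused whole. The fingers move at their own pace and stop on an object; FORCE is the grip in N (left out, the last holds). Time passes only in rows, so rows that do not move let the fingers close. It gives the time, the measured TCP pose, the force and the opening at its end, in the units of the state.
- get_obs(): the state, without advancing time (a new reading comes with each control period).
- camera(name): name is "side" or "top"; returns the picture (480x640x3 uint8, red, green, blue); there is no depth.
- get_calibration(name): a dict with "fx", "fy", "cx", "cy" (pixels), "R" (3x3) and "t" (3): a world point X has camera coordinates R X + t. Camera axes: x right, y down, z forward; pixel columns grow to the right and rows downward; lengths in m; the calibration is good to about 2 mm. A picture is of the moment at which its call begins. get_calibration takes no time and is no camera call.
- hand_in(): hands the job in, once; it reports no verdict.
Trained networks look in the newest picture that a camera, given by its name, has taken for a name from the list of things; names that differ only in an ending like _2 or _b are one class to them, and where a whole thing is asked for, a point or a joint stands for the part that bears it (a point fixed in the world has none). Each returns a list of dicts, best first, with "p" (0 to 1); they miss things now and then, are a little off and sometimes report something else, mostly with a low value. They report only what shows in the picture. A call takes as long as a camera call. They do not tell look-alikes from the thing itself.
- search_frame(target, camera): "at" ([x, y, z] in m, in world coordinates, good to about 4 mm: the middle of the surface that is visible of it).
The state is a dict: "time": time; "q": joint angles; "joint_velocities": joint speeds; "joint_torque": joint torques, N m; "position": TCP position; "tool_rot": TCP orientation; "ft_force": force on the tool from outside, world axes, zero at the start; "moment": the same for the moment, N m; "grip_width": finger opening in m.
Only numpy, scipy, OpenCV 4.12 (cv2) and the standard library are available. Lean on these libraries where they do the work, as an engineer would, in place of code of your own. Each camera call takes 0.05 s, during which the arm holds its last target. There are 200 camera calls.

## Working session

There is one attempt and no reset: what is moved stays moved. The work goes in short steps, Python scripts to look and compute and a shell command to move; the robot and the scene stay as the last step left them, time stands still between calls to the robot, and variables do not carry over. Pictures are saved under pics/ and viewed, about 12 in all and at most 16, crops included, and the job is handed in when it is done.

```bash
ls; mkdir -p pics; cat > h.py <<'E'
import numpy as np, cv2
from rig import *
def snap(cam,name):
    im=camera(cam); cv2.imwrite('pics/'+name,im[:,:,::-1]); return im
def proj(cam,X):
    c=get_calibration(cam); p=np.array(c['R'])@np.array(X,float)+np.array(c['t']); return np.array([c['fx']*p[0]/p[2]+c['cx'],c['fy']*p[1]/p[2]+c['cy']])
def back(cam,uv,z):
    c=get_calibration(cam); R=np.array(c['R']);t=np.array(c['t'])
    d=R.T@np.array([(uv[0]-c['cx'])/c['fx'],(uv[1]-c['cy'])/c['fy'],1]); o=-R.T@t
    return o+d*(z-o[2])/d[2]
def tri(uv1,uv2):
    # top, side
    A=[];b=[]
    for cam,uv in(('top',uv1),('side',uv2)):
        c=get_calibration(cam);R=np.array(c['R']);t=np.array(c['t'])
        for k,(f,cc) in enumerate(((c['fx'],c['cx']),(c['fy'],c['cy']))):
            m=(uv[k]-cc)/f; A.append(R[k]-m*R[2]); b.append(m*t[2]-t[k])
    return np.linalg.lstsq(np.array(A),np.array(b),rcond=None)[0]
E
python3 - <<'E'
from h import *
for c in('top','side'):
    snap(c,c+'0.png'); k=get_calibration(c); print(c,k['fx'],-np.array(k['R']).T@np.array(k['t']))
    for n in('mat','station','valve_grip','cyl_a','jar','meter','case'):
        print(n,[(round(d['p'],2),np.round(d['at'],3).tolist(),proj(c,d['at']).round().tolist()) for d in search_frame(n,c)])
print(get_obs())
E
```

```text
pics
top 459.8977055313744 [0.32033077 0.00702284 1.12315184]
mat [(0.98, [0.549, 0.375, 0.008], [176.0, 232.0])]
station [(0.75, [0.506, -0.343, 0.058], [474.0, 240.0])]
valve_grip [(0.68, [0.511, -0.35, 0.13], [487.0, 232.0])]
cyl_a [(0.93, [0.579, 0.076, 0.048], [295.0, 215.0]), (0.83, [0.303, 0.162, 0.054], [258.0, 332.0]), (0.72, [0.268, -0.205, 0.05], [419.0, 345.0]), (0.71, [0.449, -0.12, 0.054], [379.0, 267.0])]
jar [(0.94, [0.596, -0.109, 0.068], [373.0, 204.0])]
meter [(0.89, [0.767, -0.001, 0.032], [325.0, 142.0])]
case [(0.88, [0.736, -0.237, 0.051], [422.0, 150.0])]
side 524.326345238589 [ 0.40260308 -0.81441902  0.83434689]
mat [(0.95, [0.55, 0.36, 0.008], [326.0, 189.0])]
station [(0.82, [0.511, -0.368, 0.057], [350.0, 422.0])]
valve_grip [(0.91, [0.515, -0.355, 0.126], [354.0, 391.0])]
cyl_a [(0.94, [0.454, -0.143, 0.049], [305.0, 322.0]), (0.77, [0.308, 0.139, 0.05], [233.0, 233.0]), (0.75, [0.582, 0.052, 0.051], [355.0, 251.0]), (0.65, [0.273, -0.227, 0.05], [208.0, 363.0])]
jar [(0.92, [0.603, -0.133, 0.051], [379.0, 313.0])]
meter [(0.86, [0.77, -0.021, 0.032], [444.0, 276.0])]
case [(0.96, [0.736, -0.268, 0.052], [465.0, 364.0])]
{'time': 0.8, 'q': array([ 1.07346113e+00,  5.27460551e-01,  1.43269637e+00,  1.42624294e-05,
        1.18140749e+00, -1.78504885e-01]), 'joint_velocities': array([ 0.00050303,  0.00143074, -0.00270691,  0.00125153, -0.00060396,
        0.0015186 ]), 'joint_torque': array([ 4.20909710e-04, -4.39944112e+01, -1.76976693e+01,  6.33414066e-02,
        5.02414035e-02, -1.82739967e-05]), 'position': array([0.19587126, 0.59349341, 0.21587382]), 'tool_rot': array([ 1.58743476e-01,  9.87319861e-01,  1.55090671e-05, -1.54303240e-06]), 'ft_force': array([ 0.23091796, -0.76042489, -0.0072105 ]), 'moment': array([-0.0030904 ,  0.01614095,  0.072772  ]), 'grip_width': 0.08704455424772237}
```

View pics/top0.png

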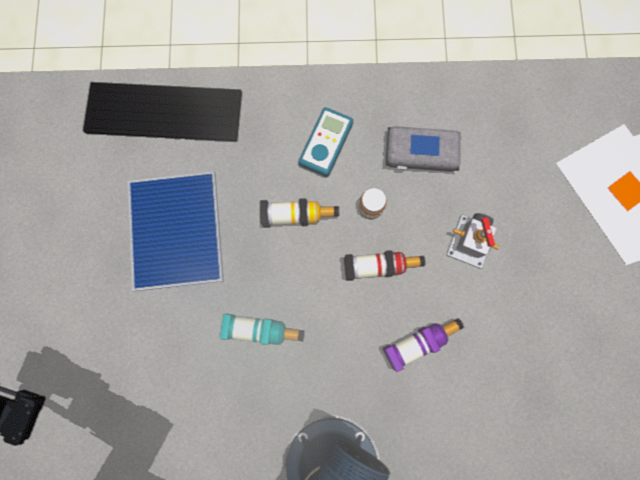

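View pics/side0.png

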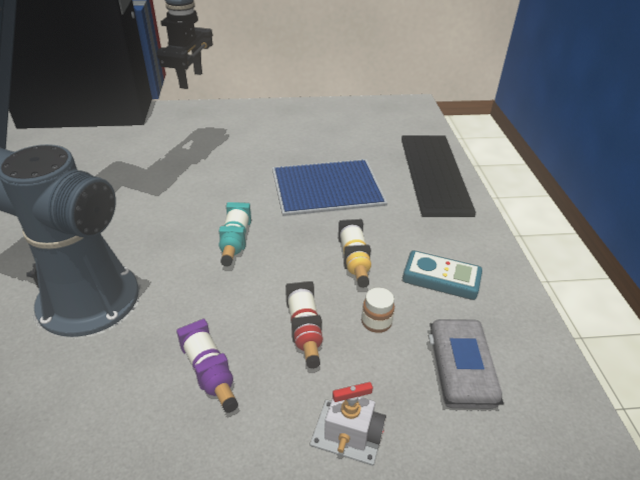

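Top view: yellow (cyl_c) is at about (300,212) and red (cyl_b) at about (383,264). Both lie down, necks to the right. The turquoise one (262,330) and purple one (420,345) are look-alikes. There's no green cylinder: the turquoise one has boot and bands all in turquoise, and the real ones have black boots. The jar is at (373,203), the mat at (175,231) and the station at (475,240). I'll confirm with one enlarged crop.

```bash
python3 - <<'E'
import cv2,numpy as np
t=cv2.imread('pics/top0.png');s=cv2.imread('pics/side0.png')
R=lambda im,x,y,w,h,W,H:cv2.resize(im[y:y+h,x:x+w],(W,H),interpolation=cv2.INTER_CUBIC)
a=np.hstack([R(t,440,205,70,70,400,300*4//3//1)[:300] if 0 else R(t,440,205,80,60,400,300),R(s,300,375,100,75,400,300)])
b=np.hstack([R(t,250,180,180,110,400,300),R(s,270,210,160,160,400,300)])
cv2.imwrite('pics/c1.png',np.vstack([a,b]))
E
```

```text
(no output)
```

View pics/c1.png

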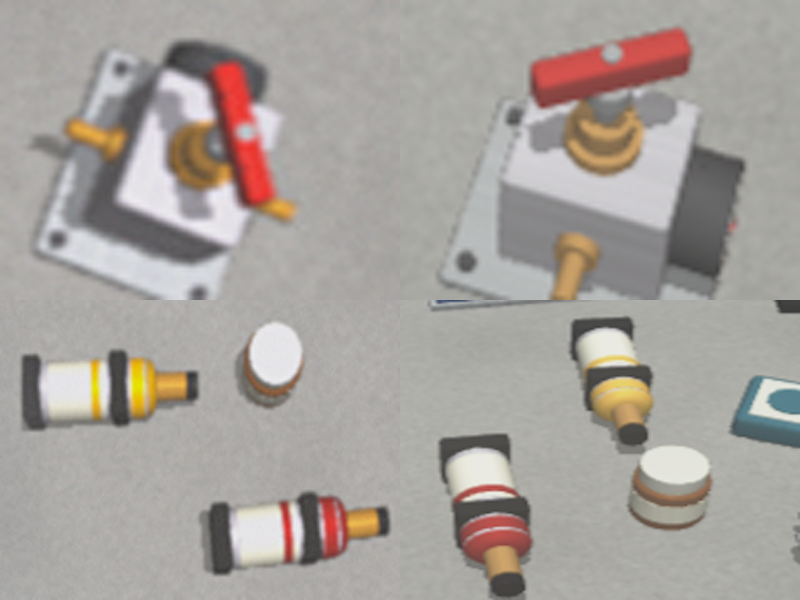

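The crop confirms it: yellow and red bands with black boots are cyl_c and cyl_b. The handle bar's mid top is at top pixel (489,231) and side pixel (353,388), and the plate holes show in the top view.

```bash
python3 - <<'E'
from h import *
T=lambda uv,z:back('top',uv,z)
m=tri((489,231),(353.2,388));print('bar top mid',m)
e1,e2=T((485,218.6),m[2]),T((492.4,244),m[2]);d=e1-e2;print('bar',e1,e2,np.linalg.norm(d),np.degrees(np.arctan2(d[1],d[0])))
h=[T(p,.006) for p in((464,218.6),(451.4,252.6),(479.6,263.4))]
d=h[0]-h[1];d2=h[2]-h[1];print('holes',h,'x-dir',np.degrees(np.arctan2(d[1],d[0])),np.linalg.norm(d),np.degrees(np.arctan2(d2[1],d2[0])),np.linalg.norm(d2))
cen=(h[0]+h[2])/2;print('station ctr',cen)
Y=lambda u,v:(250+u/2.222,180+v/2.727-300/2.727)
YS=lambda u,v:(270+(u-400)/2.5,210+(v-300)*160/300)
for n,c,ft,cs,nk,nks in(('yel',(197,385),(23,392),(633,433),(174,386),(630,415)),('red',(387,520),(207,538),(508,582),(365,522),(502,562))):
    a=T(Y(*c),.029);b=T(Y(*ft),.058);d=a[:2]-b[:2];print(n,'tip',a,'foot',b,np.linalg.norm(d),'yaw',np.degrees(np.arctan2(d[1],d[0])),'capface tri',tri(Y(*c),YS(*cs)),'s=170:',b[:2]+d/np.linalg.norm(d)*.17)
for u in((129,181),(214,173),(221,279),(135,290)):print('mat',T(u,.012))
print('jar top',tri((373.5,200),(379.5,297)))
E
```

```text
bar top mid [ 0.51350622 -0.35388897  0.13238424]
bar [ 0.5413725  -0.34735635  0.13238424] [ 0.4845306  -0.35895194  0.13238424] 0.05801258433238881 11.52996965587706
holes [array([ 0.57059093, -0.34079301,  0.006     ]), array([ 0.48603596, -0.30410661,  0.006     ]), array([ 0.45818067, -0.37075943,  0.006     ])] x-dir -23.454880452980102 0.09217067950015578 -112.68083808590279 0.07223929853343913
station ctr [ 0.5143858  -0.35577622  0.006     ]
yel tip [ 0.59003666 -0.0300768   0.029     ] foot [0.58033063 0.15746266 0.058     ] 0.18779046359107482 yaw -87.03732327250951 capface tri [ 0.58812414 -0.02977251  0.03791266] s=170: [ 0.58911716 -0.01231012]
red tip [ 0.46432077 -0.23155258  0.029     ] foot [ 0.44848265 -0.0363672   0.058     ] 0.19582691025634286 yaw -85.36095661645948 capface tri [ 0.46302582 -0.22911716  0.04015396] s=170: [ 0.46223194 -0.20581028]
mat [0.6831206  0.49691326 0.012     ]
mat [0.69964459 0.28190846 0.012     ]
mat [0.43079556 0.2587691  0.012     ]
mat [0.40781415 0.46727653 0.012     ]
jar top [ 0.60510229 -0.1111862   0.07264178]
```

Plan for the valve: the bar is at yaw 11.5° and station +x at -23°, so the opening is 35° or 215°. Bar-top height 132 mm (123 when shut) fits about 215° (3.75 rad). I start at tool yaw 191.5° so that the wrist can make the whole clockwise turn in one go.

```bash
python3 -m jog '[{"grip":0,"travel":[3,-3.9,0],"twist":3.7},{"grip":0,"travel":[3,-3.9,0],"twist":3.7},{"grip":0,"travel":[3,-3.9,0],"twist":3.7},{"grip":0,"travel":[3,-3.9,0],"twist":3.7},{"grip":0,"travel":[3,-3.9,0],"twist":3.7},{"grip":0,"travel":[3,-3.9,0],"twist":3.7},{"grip":0,"travel":[3,-3.9,0],"twist":3.7},{"grip":0,"travel":[3,-3.9,0],"twist":3.9}]' 20
python3 -m jog '[{"grip":0,"travel":[1,-4.8,0],"twist":0},{"grip":0,"travel":[1,-4.8,0],"twist":0},{"grip":0,"travel":[1,-4.8,0],"twist":0},{"grip":0,"travel":[1,-4.8,0],"twist":0},{"grip":0,"travel":[1,-4.8,0],"twist":0},{"grip":0,"travel":[1,-4.8,0],"twist":0},{"grip":0,"travel":[1,-4.8,0],"twist":0},{"grip":0,"travel":[0.8,-4.8,0],"twist":0}]'
```

```text
time: 1.6
position: [0.437, 0.2799, 0.2162]
tool_rot: [-0.102, 0.995, 0.0, 0.0]
ft_force: [0.6, -0.4, -0.1]
grip_width: 0.0868
time: 2.4
position: [0.5143, -0.1047, 0.2162]
tool_rot: [-0.1, 0.995, -0.0, 0.001]
ft_force: [1.0, 0.1, 0.3]
grip_width: 0.0873
```

```bash
python3 -m jog '[{"grip":0,"travel":[0,-5,0],"twist":0},{"grip":0,"travel":[0,-5,0],"twist":0},{"grip":0,"travel":[0,-5,0],"twist":0},{"grip":0,"travel":[0,-5,0],"twist":0},{"grip":0,"travel":[0,-4.9,0],"twist":0},{"grip":0,"travel":[0,0,-3],"twist":0},{"grip":0,"travel":[0,0,-1],"twist":0},{"grip":0,"travel":[0,0,0],"twist":0}]'
python3 - <<'E'
from h import *
t=snap('top','t1.png');s=snap('side','s1.png');o=get_obs();print(o['position'],o['q'].round(2),proj('top',o['position']),proj('side',o['position']))
R=lambda im,x,y,w,h:cv2.resize(im[y:y+h,x:x+w,::-1],(400,400),interpolation=cv2.INTER_CUBIC)
cv2.imwrite('pics/c2.png',np.hstack([R(t,440,170,110,110),R(s,290,320,130,130)]))
E
```

```text
time: 3.2
position: [0.5123, -0.3496, 0.1736]
tool_rot: [-0.1, 0.995, 0.003, -0.002]
ft_force: [-0.6, -0.0, -0.2]
grip_width: 0.0867
[ 0.5140186  -0.35029468  0.17609703] [-0.78  0.57  1.48  0.    1.09 -2.55] [494.56876994 226.63725832] [354.96254178 369.17692832]
```

View pics/c2.png

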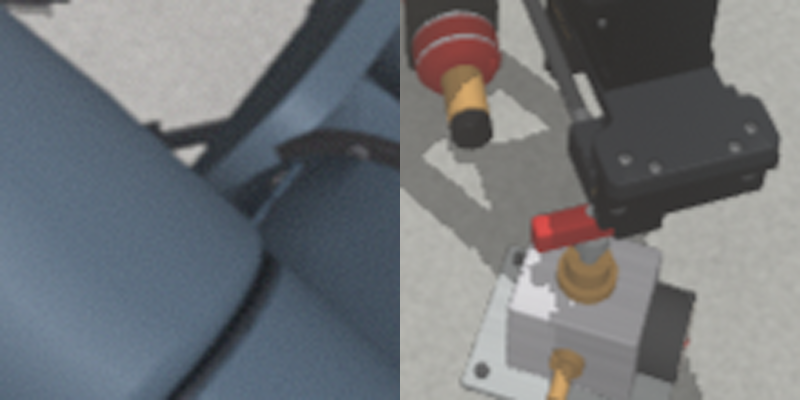

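The gripper hangs over the bar with its jaws across it, so I lower and grip.

```bash
python3 -m jog '[{"grip":0,"travel":[0,-0.4,-2.5],"twist":0},{"grip":0,"travel":[0,0,-2.5],"twist":0},{"grip":0,"travel":[0,0,0],"twist":0},{"grip":255,"travel":[0,0,0],"twist":0},{"grip":255,"travel":[0,0,0],"twist":0},{"grip":255,"travel":[0,0,0],"twist":0},{"grip":255,"travel":[0,0,0],"twist":0},{"grip":255,"travel":[0,0,0],"twist":0}]' 40; python3 -c "
from rig import *;o=get_obs();print(o['position'],o['moment'],o['q'][5],o['ft_force'],o['grip_width'])"
```

```text
time: 4.1
position: [0.5141, -0.3557, 0.1265]
tool_rot: [-0.101, 0.995, -0.0, 0.0]
ft_force: [-0.3, 0.2, -1.0]
grip_width: 0.0549
[ 0.51408744 -0.35571576  0.12654727] [ 0.04418092 -0.02469224 -0.03050995] -2.555943335284853 [-0.33316503  0.19377943 -1.01957408] 0.05491244519531819
```

```bash
python3 -m jog '[{"grip":255,"travel":[0,0,0],"twist":0},{"grip":255,"travel":[0,0,0],"twist":0},{"grip":255,"travel":[0,0,0],"twist":0},{"grip":255,"travel":[0,0,0],"twist":0},{"grip":255,"travel":[0,0,0],"twist":0},{"grip":255,"travel":[0,0,0],"twist":0},{"grip":255,"travel":[0,0,0],"twist":0},{"grip":255,"travel":[0,0,0],"twist":0}]' 40; python3 -c "
from rig import *;o=get_obs();print(o['position'],o['moment'],o['q'][5],o['ft_force'],o['grip_width'])"
```

```text
time: 4.9
position: [0.5138, -0.3555, 0.1258]
tool_rot: [-0.1, 0.995, 0.0, -0.0]
ft_force: [-0.2, -0.7, 0.4]
grip_width: 0.0006
[ 0.51384915 -0.35549915  0.12583079] [ 0.01863556 -0.018155   -0.00054906] -2.5559001135406936 [-0.24121959 -0.71659304  0.3849307 ] 0.000647592707005091
```

Width 0.6 mm: nothing was gripped. I look.

```bash
python3 - <<'E'
from h import *
s=snap('side','s2.png');o=get_obs();print(o['position'],o['grip_width'],o['time'])
cv2.imwrite('pics/c3.png',cv2.resize(s[330:450,280:440,::-1],(800,600),interpolation=cv2.INTER_CUBIC))
E
```

```text
[ 0.51385425 -0.35551393  0.12583595] 0.0006675159393057728 4.95
```

View pics/c3.png

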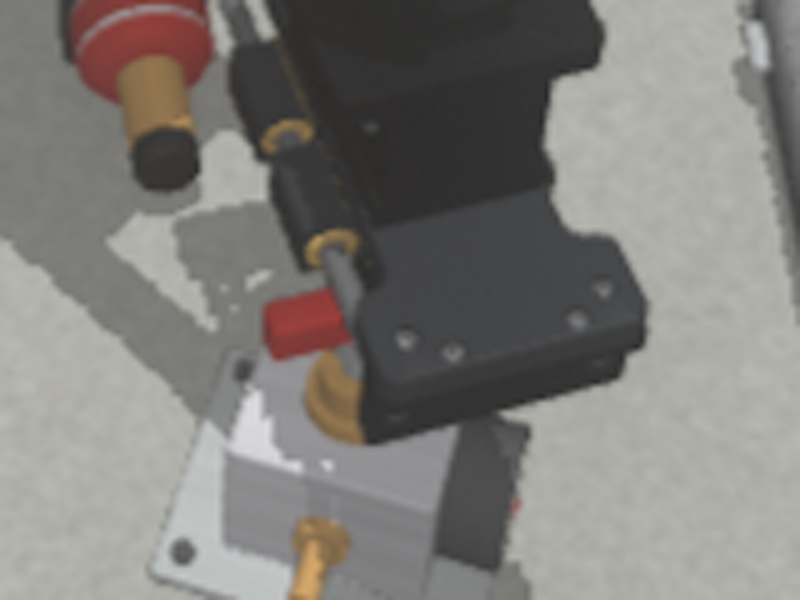

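```bash
python3 - <<'E'
from h import *
for z in(.104,.123,.15,.18):print(z,(proj('side',[.5138,-.3555,z])-[280,330])*5)
u=np.array([np.cos(.2),np.sin(.2)])
for s in(-.032,.032):print('bar end',(proj('side',[.5135+s*u[0],-.354+s*u[1],.1305])-[280,330])*5)
E
python3 -m jog '[{"grip":255,"travel":[0,0,5],"twist":0},{"grip":255,"travel":[0,0,3],"twist":0},{"grip":0,"travel":[0,0,0],"twist":0},{"grip":0,"travel":[0,0,0],"twist":0},{"grip":0,"travel":[0,0,0],"twist":0},{"grip":0,"travel":[0,0,0],"twist":0},{"grip":0,"travel":[0,0,0],"twist":0},{"grip":0,"travel":[0,0,0],"twist":0}]' 40
python3 - <<'E'
from h import *
s=snap('side','s3.png');o=get_obs();print(o['position'],o['grip_width'],o['time'])
cv2.imwrite('pics/c4.png',cv2.resize(s[270:450,260:500,::-1],(800,600),interpolation=cv2.INTER_CUBIC))
E
```

```text
0.104 [362.00530402 345.88431238]
0.123 [365.70026757 311.69996019]
0.15 [371.14760333 261.30334832]
0.18 [377.4880406 202.6441119]
bar end [267.75551801 318.81166852]
bar end [461.56342408 269.28523147]
time: 5.75
position: [0.5136, -0.3552, 0.2049]
tool_rot: [-0.1, 0.995, 0.001, -0.001]
ft_force: [-0.1, 0.4, -0.6]
grip_width: 0.0407
[ 0.51365689 -0.355346    0.20517116] 0.04423870804479191 5.8
```

View pics/c4.png

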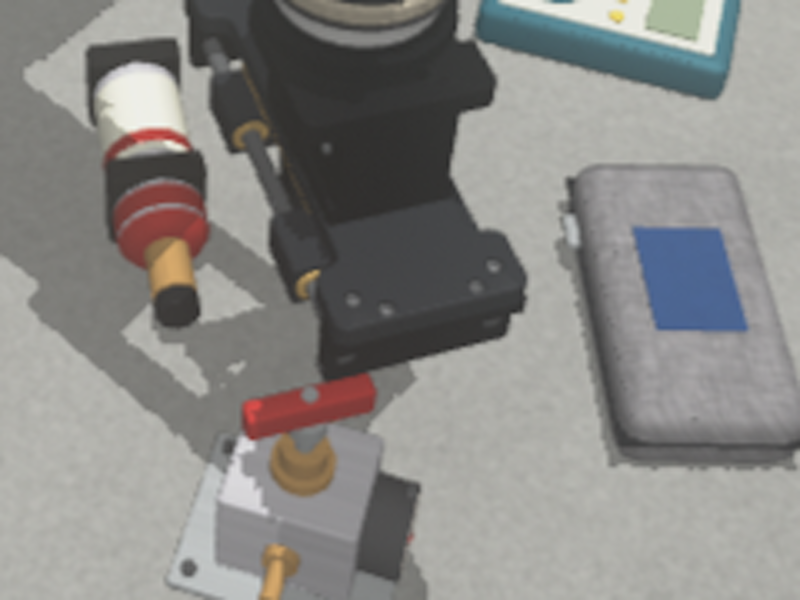

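```bash
python3 - <<'E'
from h import *
p=np.array([.1959,.5935,.2159]); y=np.array([.313,.95,0]);y/=np.linalg.norm(y)
for c in('top','side'):
  for s in(-.05,0,.05):
    for dz in(-.022,.048):print(c,s,dz,proj(c,p+s*y+[0,0,dz]).round())
s=cv2.imread('pics/side0.png')[0:130,120:280];t=cv2.imread('pics/top0.png')[350:480,0:160]
cv2.imwrite('pics/c5.png',np.hstack([cv2.resize(i,(400,325),interpolation=cv2.INTER_CUBIC) for i in(s,t)]))
E
```

```text
top -0.05 -0.022 [ 51. 401.]
top -0.05 0.048 [ 28. 407.]
top 0 -0.022 [ 27. 393.]
top 0 0.048 [  3. 399.]
top 0.05 -0.022 [  4. 385.]
top 0.05 0.048 [-23. 390.]
side -0.05 -0.022 [185.  98.]
side -0.05 0.048 [181.  74.]
side 0 -0.022 [193.  91.]
side 0 0.048 [189.  66.]
side 0.05 -0.022 [200.  83.]
side 0.05 0.048 [196.  59.]
```

View pics/c5.png

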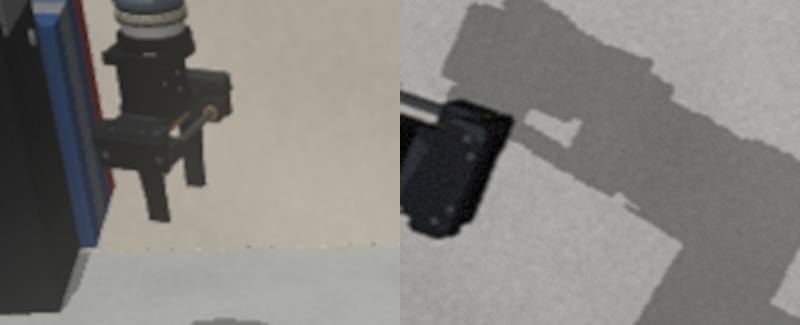

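The start picture shows the fingertips about 10 px (about 27 mm) higher than the stated tool frame predicts. That explains the miss, because the jaws shut just above the bar. I go lower with the jaws open, still safe if the tool frame is right, and close again.

```bash
python3 -m jog '[{"grip":0,"travel":[0,0,0],"twist":0},{"grip":0,"travel":[0,0,0],"twist":0},{"grip":0,"travel":[0,0,-3],"twist":0},{"grip":0,"travel":[0,0,-3],"twist":0},{"grip":0,"travel":[0,0,-2],"twist":0},{"grip":0,"travel":[0,0,-1],"twist":0},{"grip":0,"travel":[0,0,-0.5],"twist":0},{"grip":0,"travel":[0,0,0],"twist":0}]' 20
python3 -m jog '[{"grip":255,"travel":[0,0,0],"twist":0},{"grip":255,"travel":[0,0,0],"twist":0},{"grip":255,"travel":[0,0,0],"twist":0},{"grip":255,"travel":[0,0,0],"twist":0},{"grip":255,"travel":[0,0,0],"twist":0},{"grip":255,"travel":[0,0,0],"twist":0},{"grip":255,"travel":[0,0,0],"twist":0},{"grip":255,"travel":[0,0,0],"twist":0}]' 20
python3 -m jog '[{"grip":255,"travel":[0,0,0],"twist":0},{"grip":255,"travel":[0,0,0],"twist":0},{"grip":255,"travel":[0,0,0],"twist":0},{"grip":255,"travel":[0,0,0],"twist":0},{"grip":255,"travel":[0,0,0],"twist":0},{"grip":255,"travel":[0,0,0],"twist":0}]' 20
```

```text
time: 6.6
position: [0.514, -0.3557, 0.1108]
tool_rot: [-0.1, 0.995, -0.0, 0.0]
ft_force: [0.6, -0.0, -0.4]
grip_width: 0.0866
time: 7.4
position: [0.5138, -0.3555, 0.1108]
tool_rot: [-0.1, 0.995, 0.0, -0.0]
ft_force: [0.9, -0.1, -0.7]
grip_width: 0.0312
time: 8.0
position: [0.5133, -0.3534, 0.1107]
tool_rot: [-0.1, 0.995, 0.002, -0.001]
ft_force: [-0.4, 5.4, 3.3]
grip_width: 0.0126
```

The bar is gripped (12.6 mm). I raise the force, recentre and turn clockwise, sinking 2 mm per rad.

```bash
cat > st.py <<'E'
from h import *
o=get_obs();r=o['tool_rot'];print('t',round(o['time'],2),'p',o['position'].round(4),'yaw',round(np.degrees(2*np.arctan2(r[1],r[0]))%360,1),'F',o['ft_force'].round(1),'M',o['moment'].round(2),'w',round(o['grip_width'],4),'q6',round(o['q'][5],2))
E
python3 -m jog '[{"grip":255,"travel":[0,0.2,0],"twist":0},{"grip":255,"travel":[0,0,0],"twist":0},{"grip":255,"travel":[0,0,0],"twist":-2},{"grip":255,"travel":[0,0,-0.01],"twist":-4},{"grip":255,"travel":[0,0,-0.02],"twist":-6},{"grip":255,"travel":[0,0,-0.02],"twist":-6},{"grip":255,"travel":[0,0,-0.02],"twist":-6},{"grip":255,"travel":[0,0,-0.02],"twist":-6}]' 40; python3 st.py
python3 -m jog '[{"grip":255,"travel":[0,0,-0.03],"twist":-8},{"grip":255,"travel":[0,0,-0.03],"twist":-8},{"grip":255,"travel":[0,0,-0.03],"twist":-8},{"grip":255,"travel":[0,0,-0.03],"twist":-8},{"grip":255,"travel":[0,0,-0.03],"twist":-8},{"grip":255,"travel":[0,0,-0.03],"twist":-8},{"grip":255,"travel":[0,0,-0.03],"twist":-8},{"grip":255,"travel":[0,0,-0.03],"twist":-8}]'; python3 st.py
```

```text
time: 8.8
position: [0.5134, -0.3535, 0.1097]
tool_rot: [0.162, 0.987, 0.0, -0.001]
ft_force: [-1.2, 1.8, 0.7]
grip_width: 0.0119
t 8.8 p [ 0.5134 -0.3535  0.1097] yaw 161.3 F [-1.2  1.8  0.7] M [0.36 0.27 0.13] w 0.0119 q6 -2.03
time: 9.6
position: [0.5131, -0.3538, 0.1075]
tool_rot: [0.661, 0.75, -0.001, -0.001]
ft_force: [-1.9, 1.3, 2.5]
grip_width: 0.0129
t 9.6 p [ 0.5131 -0.3538  0.1075] yaw 97.3 F [-1.9  1.3  2.5] M [0.23 0.51 0.08] w 0.0129 q6 -0.91
```

```bash

python3 -m jog '[{"grip":255,"travel":[0,0,-0.03],"twist":-8},{"grip":255,"travel":[0,0,-0.03],"twist":-8},{"grip":255,"travel":[0,0,-0.03],"twist":-8},{"grip":255,"travel":[0,0,-0.03],"twist":-8},{"grip":255,"travel":[0,0,-0.03],"twist":-8},{"grip":255,"travel":[0,0,-0.03],"twist":-8},{"grip":255,"travel":[0,0,-0.03],"twist":-8},{"grip":255,"travel":[0,0,-0.03],"twist":-8}]'; python3 st.py
python3 -m jog '[{"grip":255,"travel":[0,0,-0.03],"twist":-8},{"grip":255,"travel":[0,0,-0.03],"twist":-8},{"grip":255,"travel":[0,0,-0.03],"twist":-8},{"grip":255,"travel":[0,0,-0.03],"twist":-8},{"grip":255,"travel":[0,0,-0.02],"twist":-8},{"grip":255,"travel":[0,0,-0.01],"twist":-5},{"grip":255,"travel":[0,0,0],"twist":-3},{"grip":255,"travel":[0,0,0],"twist":0}]'; python3 st.py
```

```text
time: 10.4
position: [0.5127, -0.3536, 0.1052]
tool_rot: [0.958, 0.286, -0.001, -0.0]
ft_force: [-3.5, 1.0, 3.2]
grip_width: 0.0126
t 10.4 p [ 0.5127 -0.3536  0.1052] yaw 33.3 F [-3.5  1.   3.2] M [0.28 0.71 0.04] w 0.0126 q6 0.21
time: 11.2
position: [0.5126, -0.3533, 0.1035]
tool_rot: [0.992, -0.126, -0.001, -0.0]
ft_force: [-3.7, 1.6, 3.6]
grip_width: 0.0124
t 11.2 p [ 0.5126 -0.3533  0.1035] yaw 345.6 F [-3.7  1.6  3.6] M [ 0.33  0.95 -0.03] w 0.0124 q6 1.04
```

```bash

python3 -m jog '[{"grip":255,"travel":[0,0,-0.01],"twist":-3},{"grip":255,"travel":[0,0,-0.01],"twist":-3},{"grip":255,"travel":[0,0,0],"twist":0}]'; python3 st.py
python3 -m jog '[{"grip":255,"travel":[0,0,-0.01],"twist":-3},{"grip":255,"travel":[0,0,0],"twist":-3},{"grip":255,"travel":[0,0,0],"twist":0}]'; python3 st.py
python3 -m jog '[{"grip":255,"travel":[0,0,0],"twist":-3},{"grip":255,"travel":[0,0,0],"twist":0},{"grip":255,"travel":[0,0,0],"twist":0}]'; python3 st.py
```

```text
time: 11.5
position: [0.5127, -0.3532, 0.1033]
tool_rot: [0.984, -0.177, -0.001, -0.0]
ft_force: [-5.0, 1.5, 3.5]
grip_width: 0.0128
t 11.5 p [ 0.5127 -0.3532  0.1033] yaw 339.6 F [-5.   1.5  3.5] M [ 0.26  0.99 -0.03] w 0.0128 q6 1.15
time: 11.8
position: [0.5126, -0.3532, 0.1032]
tool_rot: [0.974, -0.227, -0.002, 0.0]
ft_force: [-4.4, 1.9, 3.5]
grip_width: 0.0127
t 11.8 p [ 0.5126 -0.3532  0.1032] yaw 333.8 F [-4.4  1.9  3.5] M [0.41 0.96 0.67] w 0.0127 q6 1.25
time: 12.1
position: [0.5128, -0.3533, 0.1032]
tool_rot: [0.968, -0.251, -0.001, 0.0]
ft_force: [-3.7, 2.1, 3.0]
grip_width: 0.0129
t 12.1 p [ 0.5128 -0.3533  0.1032] yaw 330.9 F [-3.7  2.1  3. ] M [0.41 1.01 0.87] w 0.0129 q6 1.3
```

The stop is reached: the moment about z jumped from about 0 to 0.67 and then 0.87 N m around yaw -24°, where 215° was expected. I release, rise and check the handle.

```bash

python3 -m jog '[{"grip":0,"travel":[0,0,0],"twist":0},{"grip":0,"travel":[0,0,0],"twist":0},{"grip":0,"travel":[0,0,0],"twist":0},{"grip":0,"travel":[0,0,0],"twist":0},{"grip":0,"travel":[0,0,0],"twist":0},{"grip":0,"travel":[0,0,2],"twist":0},{"grip":0,"travel":[0,0,3],"twist":0},{"grip":0,"travel":[0,0,4],"twist":0}]'; python3 st.py
python3 -m jog '[{"grip":0,"travel":[-0.5,1.7,1],"twist":8},{"grip":0,"travel":[-0.6,1.8,0],"twist":8},{"grip":0,"travel":[-0.6,1.8,0],"twist":8},{"grip":0,"travel":[-0.6,1.8,0],"twist":8},{"grip":0,"travel":[-0.6,1.8,0],"twist":8},{"grip":0,"travel":[-0.6,1.8,0],"twist":8},{"grip":0,"travel":[-0.6,1.8,0],"twist":8},{"grip":0,"travel":[-0.6,1.8,0],"twist":8}]'
python3 -m jog '[{"grip":0,"travel":[-0.3,0,0],"twist":8},{"grip":0,"travel":[0,0,0],"twist":8},{"grip":0,"travel":[0,0,0],"twist":8},{"grip":0,"travel":[0,0,0],"twist":8},{"grip":0,"travel":[0,0,0],"twist":8},{"grip":0,"travel":[0,0,0],"twist":8},{"grip":0,"travel":[0,0,0],"twist":8},{"grip":0,"travel":[0,0,0],"twist":3.7}]';python3 st.py
python3 - <<'E'
from h import *
t=snap('top','t4.png');s=snap('side','s4.png')
R=lambda im,x,y,w,h:cv2.resize(im[y:y+h,x:x+w,::-1],(400,400),interpolation=cv2.INTER_CUBIC)
cv2.imwrite('pics/c6.png',np.hstack([R(t,350,180,160,160),R(s,270,300,140,140)]))
E
```

```text
time: 12.9
position: [0.5129, -0.3526, 0.1924]
tool_rot: [0.967, -0.254, -0.002, -0.001]
ft_force: [0.7, -0.8, -0.1]
grip_width: 0.0691
t 12.9 p [ 0.5129 -0.3526  0.1924] yaw 330.5 F [ 0.7 -0.8 -0.1] M [-0.03  0.2   0.  ] w 0.0691 q6 1.3
time: 13.7
position: [0.4669, -0.2099, 0.2035]
tool_rot: [0.954, 0.299, 0.0, 0.0]
ft_force: [-0.1, -0.5, 0.1]
grip_width: 0.0869
time: 14.5
position: [0.4641, -0.2106, 0.2035]
tool_rot: [0.679, 0.734, 0.0, 0.0]
ft_force: [0.1, -0.7, -0.4]
grip_width: 0.087
t 14.5 p [ 0.4641 -0.2106  0.2035] yaw 94.5 F [ 0.1 -0.7 -0.4] M [-0.08  0.01 -0.03] w 0.087 q6 -0.72
```

View pics/c6.png

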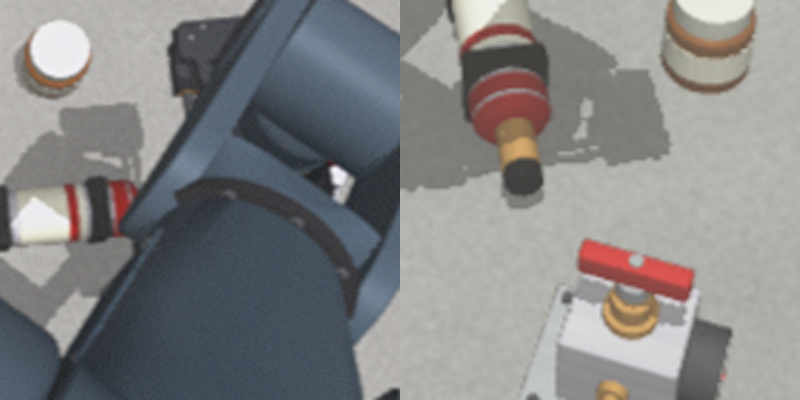

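The bar now lies along the block's edges, so the valve is shut. Next, the red cylinder: I straddle its neck and feel for the bench, to calibrate the real fingertip height.

```bash

python3 -m jog '[{"grip":0,"travel":[-0.1,0,-4.5],"twist":0},{"grip":0,"travel":[0,0,-4.5],"twist":0},{"grip":0,"travel":[0,0,-4.5],"twist":0},{"grip":0,"travel":[0,0,-3],"twist":0},{"grip":0,"travel":[0,0,-1],"twist":0},{"grip":0,"travel":[0,0,0],"twist":0}]'; python3 st.py
for i in 1 ; do python3 -m jog '[{"grip":0,"travel":[0,0,-0.2],"twist":0},{"grip":0,"travel":[0,0,-0.2],"twist":0},{"grip":0,"travel":[0,0,0],"twist":0}]'; python3 st.py
python3 -m jog '[{"grip":0,"travel":[0,0,-0.2],"twist":0},{"grip":0,"travel":[0,0,-0.2],"twist":0},{"grip":0,"travel":[0,0,0],"twist":0}]';python3 st.py; done
```

```text
time: 15.2
position: [0.4624, -0.2102, 0.0273]
tool_rot: [0.681, 0.732, -0.0, -0.001]
ft_force: [-0.3, 0.6, -0.3]
grip_width: 0.087
t 15.2 p [ 0.4624 -0.2102  0.0273] yaw 94.2 F [-0.3  0.6 -0.3] M [-0.14  0.01  0.04] w 0.087 q6 -0.72
time: 15.5
position: [0.4636, -0.211, 0.0255]
tool_rot: [0.681, 0.733, 0.0, 0.001]
ft_force: [-0.8, -0.2, -1.2]
grip_width: 0.0869
t 15.5 p [ 0.4636 -0.211   0.0255] yaw 94.2 F [-0.8 -0.2 -1.2] M [-0.12  0.07  0.01] w 0.0869 q6 -0.72
time: 15.8
position: [0.4628, -0.2105, 0.0204]
tool_rot: [0.68, 0.733, -0.0, 0.0]
ft_force: [-0.8, -0.7, 0.6]
grip_width: 0.0871
t 15.8 p [ 0.4628 -0.2105  0.0204] yaw 94.2 F [-0.8 -0.7  0.6] M [-0.16  0.08  0.07] w 0.0871 q6 -0.72
```

```bash

python3 -m jog '[{"grip":0,"travel":[0,0,-0.2],"twist":0},{"grip":0,"travel":[0,0,-0.2],"twist":0},{"grip":0,"travel":[0,0,0],"twist":0}]'; python3 st.py
python3 -m jog '[{"grip":0,"travel":[0,0,-0.2],"twist":0},{"grip":0,"travel":[0,0,-0.2],"twist":0},{"grip":0,"travel":[0,0,0],"twist":0}]';python3 st.py
```

```text
time: 16.1
position: [0.4627, -0.2104, 0.016]
tool_rot: [0.681, 0.733, -0.0, -0.0]
ft_force: [0.6, 1.1, -0.7]
grip_width: 0.0869
t 16.1 p [ 0.4627 -0.2104  0.016 ] yaw 94.2 F [ 0.6  1.1 -0.7] M [-0.15  0.05  0.01] w 0.0869 q6 -0.72
time: 16.4
position: [0.4627, -0.2104, 0.012]
tool_rot: [0.681, 0.733, -0.0, -0.0]
ft_force: [0.0, 0.0, 0.2]
grip_width: 0.0871
t 16.4 p [ 0.4627 -0.2104  0.012 ] yaw 94.2 F [0.  0.  0.2] M [-0.1   0.03  0.01] w 0.0871 q6 -0.72
```

```bash

python3 -m jog '[{"grip":0,"travel":[0,0,-0.2],"twist":0},{"grip":0,"travel":[0,0,-0.2],"twist":0},{"grip":0,"travel":[0,0,0],"twist":0}]'; python3 st.py
python3 -m jog '[{"grip":0,"travel":[0,0,-0.2],"twist":0},{"grip":0,"travel":[0,0,-0.1],"twist":0},{"grip":0,"travel":[0,0,0],"twist":0}]';python3 st.py
python3 - <<'E'
from h import *
s=snap('side','s5.png');o=get_obs();p=o['position'];print(proj('side',p))
cv2.imwrite('pics/c7.png',cv2.resize(s[240:390,230:430,::-1],(800,600),interpolation=cv2.INTER_CUBIC))
E
```

```text
time: 16.7
position: [0.4627, -0.2104, 0.0081]
tool_rot: [0.681, 0.733, -0.0, -0.0]
ft_force: [0.3, 0.2, 0.3]
grip_width: 0.0868
t 16.7 p [ 0.4627 -0.2104  0.0081] yaw 94.2 F [0.3 0.2 0.3] M [-0.04 -0.01  0.01] w 0.0868 q6 -0.72
time: 17.0
position: [0.4628, -0.2105, 0.0052]
tool_rot: [0.68, 0.733, -0.0, -0.0]
ft_force: [-0.1, 0.0, -0.1]
grip_width: 0.0871
t 17.0 p [ 0.4628 -0.2105  0.0052] yaw 94.2 F [-0.1  0.  -0.1] M [-0.13  0.03  0.05] w 0.0871 q6 -0.72
[311.93334634 363.55507131]
```

View pics/c7.png

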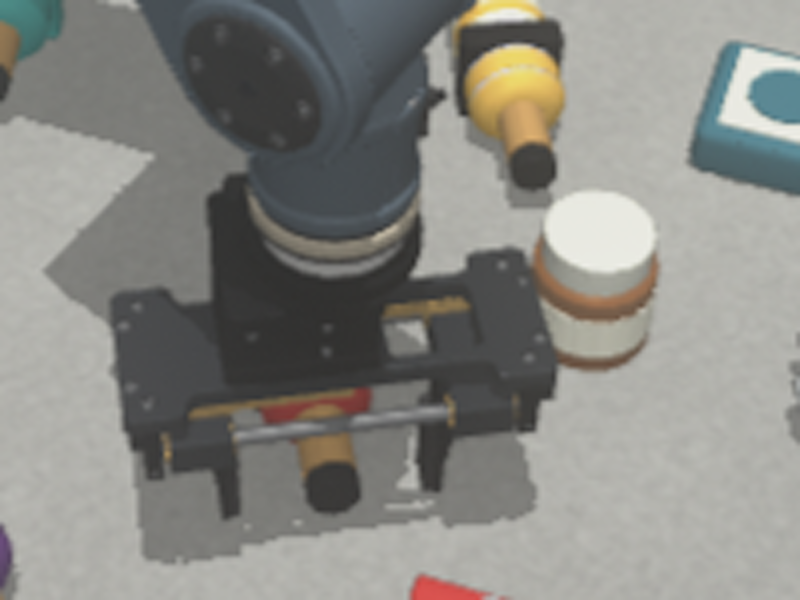

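The side view shows the two tips at crop (230,515) and (430,490), straddling the red neck centrally. They're about level with the reported TCP and about 1 cm off the bench, so the true grasp point is about 24 mm above the reported TCP. That puts it on the neck's axis, so I grip here.

```bash

python3 -m jog '[{"grip":255,"travel":[0,0,0],"twist":0},{"grip":255,"travel":[0,0,0],"twist":0},{"grip":255,"travel":[0,0,0],"twist":0},{"grip":255,"travel":[0,0,0],"twist":0},{"grip":255,"travel":[0,0,0],"twist":0},{"grip":255,"travel":[0,0,0],"twist":0},{"grip":255,"travel":[0,0,0],"twist":0},{"grip":255,"travel":[0,0,0],"twist":0}]' 15; python3 -m jog '[{"grip":255,"travel":[0,0,0],"twist":0},{"grip":255,"travel":[0,0,0],"twist":0},{"grip":255,"travel":[0,0,0],"twist":0},{"grip":255,"travel":[0,0,0],"twist":0}]' ;python3 st.py
python3 - <<'E'
import numpy as np
s=169;prev=None
for th in list(range(0,96,6)):
    t=np.radians(th);p=np.array([s*np.cos(t)-29*np.sin(t),s*np.sin(t)+29*np.cos(t)])
    if prev is not None:print(th,'back cm',((prev[0]-p[0])/10).round(2),'up',((p[1]-prev[1])/10).round(2),'tot',((s-p[0])/10).round(2),((p[1]-29)/10).round(2))
    prev=p
E
```

```text
time: 17.85
position: [0.4629, -0.2105, 0.0053]
tool_rot: [0.681, 0.733, 0.0, -0.0]
ft_force: [-0.8, 0.7, -0.5]
grip_width: 0.031
time: 18.25
position: [0.4628, -0.2105, 0.0053]
tool_rot: [0.68, 0.733, -0.0, -0.0]
ft_force: [1.0, 0.0, 0.3]
grip_width: 0.0254
t 18.25 p [ 0.4628 -0.2105  0.0053] yaw 94.2 F [1.  0.  0.3] M [-0.09  0.14  0.05] w 0.0254 q6 -0.72
6 back cm 0.4 up 1.75 tot 0.4 1.75
12 back cm 0.58 up 1.7 tot 0.97 3.45
18 back cm 0.75 up 1.63 tot 1.72 5.08
24 back cm 0.92 up 1.54 tot 2.64 6.62
30 back cm 1.07 up 1.44 tot 3.71 8.06
36 back cm 1.22 up 1.32 tot 4.93 9.38
42 back cm 1.35 up 1.18 tot 6.28 10.56
48 back cm 1.47 up 1.04 tot 7.75 11.6
54 back cm 1.57 up 0.88 tot 9.31 12.48
60 back cm 1.65 up 0.71 tot 10.96 13.19
66 back cm 1.71 up 0.53 tot 12.68 13.72
72 back cm 1.76 up 0.35 tot 14.44 14.07
78 back cm 1.79 up 0.16 tot 16.22 14.23
84 back cm 1.79 up -0.02 tot 18.02 14.21
90 back cm 1.78 up -0.21 tot 19.8 14.0
```

Width 25.4 mm: the neck is held. I tip it about its foot edge along the arc, slightly on the low side so that the foot stays on the bench.

```bash

python3 -m jog '[{"grip":255,"travel":[-0.02,0.2,0.82],"twist":0},{"grip":255,"travel":[-0.02,0.2,0.83],"twist":0},{"grip":255,"travel":[-0.02,0.29,0.82],"twist":0},{"grip":255,"travel":[-0.02,0.29,0.81],"twist":0},{"grip":255,"travel":[-0.03,0.38,0.78],"twist":0},{"grip":255,"travel":[-0.03,0.38,0.78],"twist":0},{"grip":255,"travel":[-0.04,0.46,0.73],"twist":0},{"grip":255,"travel":[-0.04,0.46,0.73],"twist":0}]' ;python3 st.py
python3 -m jog '[{"grip":255,"travel":[-0.04,0.54,0.68],"twist":0},{"grip":255,"travel":[-0.04,0.54,0.68],"twist":0},{"grip":255,"travel":[-0.05,0.61,0.62],"twist":0},{"grip":255,"travel":[-0.05,0.61,0.62],"twist":0},{"grip":255,"travel":[-0.05,0.68,0.56],"twist":0},{"grip":255,"travel":[-0.05,0.68,0.56],"twist":0},{"grip":255,"travel":[-0.06,0.74,0.49],"twist":0},{"grip":255,"travel":[-0.06,0.74,0.49],"twist":0}]' ;python3 st.py
python3 - <<'E'
from h import *
s=snap('side','s6.png')
cv2.imwrite('pics/c8.png',cv2.resize(s[180:360,210:450,::-1],(800,600),interpolation=cv2.INTER_CUBIC))
E
```

```text
time: 19.05
position: [0.4607, -0.1836, 0.0691]
tool_rot: [0.68, 0.733, 0.0, 0.0]
ft_force: [-0.3, -1.7, -2.1]
grip_width: 0.0257
t 19.05 p [ 0.4607 -0.1836  0.0691] yaw 94.2 F [-0.3 -1.7 -2.1] M [-0.47  0.04  0.02] w 0.0257 q6 -0.68
time: 19.85
position: [0.4569, -0.1322, 0.116]
tool_rot: [0.68, 0.733, -0.0, 0.001]
ft_force: [0.6, -3.1, 2.2]
grip_width: 0.0258
t 19.85 p [ 0.4569 -0.1322  0.116 ] yaw 94.2 F [ 0.6 -3.1  2.2] M [-0.76  0.12  0.03] w 0.0258 q6 -0.59
```

View pics/c8.png

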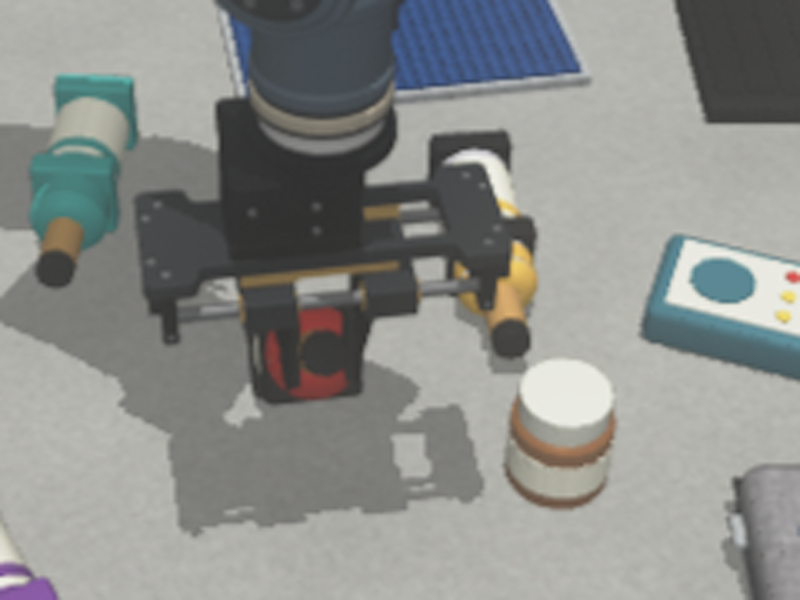

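It's tipping cleanly (about 45°, foot on the bench). I continue.

```bash

python3 -m jog '[{"grip":255,"travel":[-0.06,0.79,0.42],"twist":0},{"grip":255,"travel":[-0.06,0.79,0.42],"twist":0},{"grip":255,"travel":[-0.07,0.83,0.34],"twist":0},{"grip":255,"travel":[-0.07,0.83,0.34],"twist":0},{"grip":255,"travel":[-0.07,0.86,0.25],"twist":0},{"grip":255,"travel":[-0.07,0.86,0.25],"twist":0},{"grip":255,"travel":[-0.07,0.88,0.16],"twist":0},{"grip":255,"travel":[-0.07,0.88,0.16],"twist":0}]' ;python3 st.py
python3 -m jog '[{"grip":255,"travel":[-0.07,0.9,0.07],"twist":0},{"grip":255,"travel":[-0.07,0.9,0.07],"twist":0},{"grip":255,"travel":[-0.07,0.9,0],"twist":0},{"grip":255,"travel":[-0.07,0.9,0],"twist":0},{"grip":255,"travel":[-0.07,0.9,-0.1],"twist":0},{"grip":255,"travel":[-0.05,0.6,-0.1],"twist":0},{"grip":255,"travel":[0,0,0],"twist":0}]' ;python3 st.py
python3 - <<'E'
from h import *
s=snap('side','s7.png')
cv2.imwrite('pics/c9.png',cv2.resize(s[150:330,210:450,::-1],(800,600),interpolation=cv2.INTER_CUBIC))
E
```

```text
time: 20.7
position: [0.4523, -0.0656, 0.1404]
tool_rot: [0.68, 0.733, 0.0, 0.002]
ft_force: [0.5, -3.9, 11.1]
grip_width: 0.0257
t 20.7 p [ 0.4523 -0.0656  0.1404] yaw 94.3 F [ 0.5 -3.9 11.1] M [-0.76  0.27  0.05] w 0.0257 q6 -0.46
time: 21.4
position: [0.4478, -0.0126, 0.1397]
tool_rot: [0.68, 0.733, 0.001, 0.0]
ft_force: [-0.3, 1.8, 13.9]
grip_width: 0.0257
t 21.4 p [ 0.4478 -0.0126  0.1397] yaw 94.2 F [-0.3  1.8 13.9] M [ 0.1   0.1  -0.02] w 0.0257 q6 -0.36
```

View pics/c9.png

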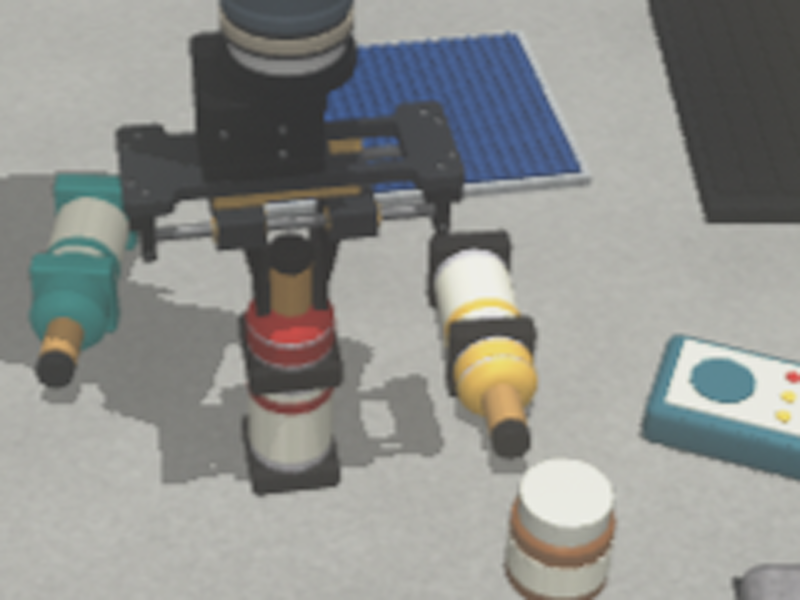

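Red stands upright on its boot, at crop (290,460). I open briefly so that it settles flat, regrip firmly, then lift 2 cm and carry.

```bash

python3 -m jog '[{"grip":120,"travel":[0,0,0],"twist":0},{"grip":120,"travel":[0,0,0],"twist":0},{"grip":120,"travel":[0,0,0],"twist":0},{"grip":255,"travel":[0,0,0],"twist":0},{"grip":255,"travel":[0,0,0],"twist":0},{"grip":255,"travel":[0,0,0],"twist":0},{"grip":255,"travel":[0,0,0],"twist":0},{"grip":255,"travel":[0,0,0],"twist":0}]' 35;python3 st.py
python3 -m jog '[{"grip":255,"travel":[0,0,0],"twist":0},{"grip":255,"travel":[0,0,0.5],"twist":0},{"grip":255,"travel":[0,0,1],"twist":0},{"grip":255,"travel":[0,0,1],"twist":0},{"grip":255,"travel":[0,0,0],"twist":0}]';python3 st.py
```

```text
time: 22.25
position: [0.4478, -0.0128, 0.1393]
tool_rot: [0.681, 0.732, 0.001, -0.0]
ft_force: [0.7, 1.9, 10.1]
grip_width: 0.0255
t 22.25 p [ 0.4478 -0.0128  0.1393] yaw 94.1 F [ 0.7  1.9 10.1] M [ 0.42 -0.16  0.05] w 0.0255 q6 -0.36
time: 22.75
position: [0.4478, -0.0143, 0.1642]
tool_rot: [0.681, 0.733, 0.001, 0.001]
ft_force: [0.9, -0.2, -5.0]
grip_width: 0.0251
t 22.75 p [ 0.4478 -0.0143  0.1642] yaw 94.2 F [ 0.9 -0.2 -5. ] M [-0.1  -0.02  0.02] w 0.0251 q6 -0.36
```

Lifted (-5 N, 0.45 kg held). I carry to the mat's near-left spot at (0.466, 0.419).

```bash

python3 -m jog '[{"grip":255,"travel":[0,1,0],"twist":0},{"grip":255,"travel":[0,2,0],"twist":0},{"grip":255,"travel":[0.1,3,0],"twist":0},{"grip":255,"travel":[0.1,3.5,0],"twist":0},{"grip":255,"travel":[0.1,3.5,0],"twist":0},{"grip":255,"travel":[0.1,3.5,0],"twist":0},{"grip":255,"travel":[0.1,3.5,0],"twist":0},{"grip":255,"travel":[0.1,3.5,0],"twist":0}]';python3 st.py
python3 -m jog '[{"grip":255,"travel":[0.2,3.5,0],"twist":0},{"grip":255,"travel":[0.2,3.5,0],"twist":0},{"grip":255,"travel":[0.2,3.5,0],"twist":0},{"grip":255,"travel":[0.2,3.5,0],"twist":0},{"grip":255,"travel":[0.2,3,0],"twist":0},{"grip":255,"travel":[0.2,2,0],"twist":0},{"grip":255,"travel":[0,0.8,0],"twist":0},{"grip":255,"travel":[0,0,0],"twist":0}]';python3 st.py
```

```text
time: 23.55
position: [0.452, 0.2226, 0.1625]
tool_rot: [0.681, 0.733, -0.001, -0.001]
ft_force: [0.7, 0.0, -5.2]
grip_width: 0.0254
t 23.55 p [0.452  0.2226 0.1625] yaw 94.2 F [ 0.7  0.  -5.2] M [-0.18 -0.03  0.04] w 0.0254 q6 0.16
time: 24.35
position: [0.464, 0.4193, 0.1621]
tool_rot: [0.68, 0.733, -0.001, -0.0]
ft_force: [-0.0, -0.0, -4.6]
grip_width: 0.0255
t 24.35 p [0.464  0.4193 0.1621] yaw 94.3 F [-0.  -0.  -4.6] M [-0.18  0.06 -0.02] w 0.0255 q6 0.48
```

```bash

python3 -m jog '[{"grip":255,"travel":[0.2,0,-0.4],"twist":0},{"grip":255,"travel":[0,0,-0.3],"twist":0},{"grip":255,"travel":[0,0,-0.2],"twist":0},{"grip":255,"travel":[0,0,-0.1],"twist":0},{"grip":255,"travel":[0,0,0],"twist":0}]';python3 st.py
python3 -m jog '[{"grip":255,"travel":[0,0,-0.1],"twist":0},{"grip":255,"travel":[0,0,0],"twist":0}]';python3 st.py
python3 - <<'E'
from h import *
s=snap('side','s8.png');t=snap('top','t8.png')
cv2.imwrite('pics/c10.png',np.hstack([cv2.resize(i[:,:,::-1],(400,400),interpolation=cv2.INTER_CUBIC) for i in(s[80:240,250:410],t[150:310,110:270])]))
E
```

```text
time: 24.85
position: [0.4673, 0.4181, 0.153]
tool_rot: [0.681, 0.732, -0.0, -0.0]
ft_force: [0.4, -0.5, -4.5]
grip_width: 0.0254
t 24.85 p [0.4673 0.4181 0.153 ] yaw 94.2 F [ 0.4 -0.5 -4.5] M [-0.14  0.06  0.05] w 0.0254 q6 0.48
time: 25.05
position: [0.4673, 0.4186, 0.1522]
tool_rot: [0.681, 0.733, 0.0, -0.0]
ft_force: [0.1, -0.5, -5.2]
grip_width: 0.0254
t 25.05 p [0.4673 0.4186 0.1522] yaw 94.2 F [ 0.1 -0.5 -5.2] M [-0.13  0.02  0.  ] w 0.0254 q6 0.48
```

View pics/c10.png

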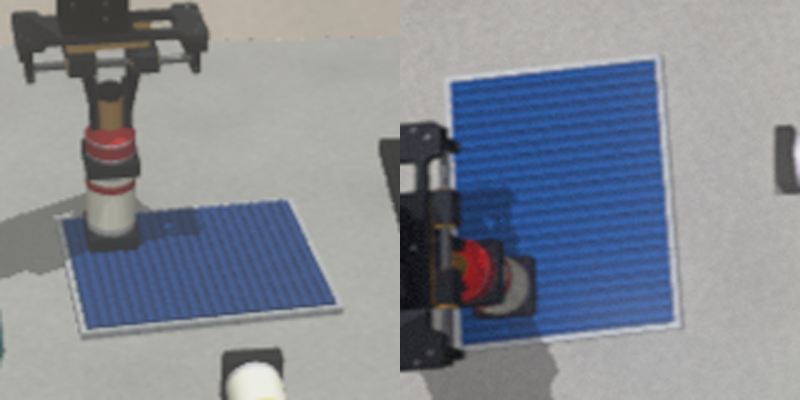

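Red hangs upright just over the mat, boot inside the frame in both views (about 20 mm margin). I lower to contact and release.

```bash

python3 -m jog '[{"grip":255,"travel":[0.2,0,-0.1],"twist":0},{"grip":255,"travel":[0,0,-0.1],"twist":0},{"grip":255,"travel":[0,0,0],"twist":0}]';python3 st.py
python3 -m jog '[{"grip":255,"travel":[0,0,-0.1],"twist":0},{"grip":255,"travel":[0,0,-0.1],"twist":0},{"grip":255,"travel":[0,0,0],"twist":0}]';python3 st.py
```

```text
time: 25.45
position: [0.4692, 0.4191, 0.1513]
tool_rot: [0.68, 0.733, 0.0, -0.0]
ft_force: [-3.3, 0.1, 4.2]
grip_width: 0.0256
t 25.45 p [0.4692 0.4191 0.1513] yaw 94.2 F [-3.3  0.1  4.2] M [-0.26  0.72 -0.01] w 0.0256 q6 0.48
time: 25.75
position: [0.4693, 0.4195, 0.1512]
tool_rot: [0.68, 0.733, 0.001, -0.0]
ft_force: [-4.8, 0.7, 12.2]
grip_width: 0.0255
t 25.75 p [0.4693 0.4195 0.1512] yaw 94.2 F [-4.8  0.7 12.2] M [-0.51  1.25  0.03] w 0.0255 q6 0.48
```

```bash

python3 -m jog '[{"grip":255,"travel":[0,0,0.2],"twist":0},{"grip":200,"travel":[0,0,0],"twist":0},{"grip":120,"travel":[0,0,0],"twist":0},{"grip":0,"travel":[0,0,0],"twist":0},{"grip":0,"travel":[0,0,0],"twist":0},{"grip":0,"travel":[0,0,0],"twist":0},{"grip":0,"travel":[0,0,0],"twist":0},{"grip":0,"travel":[0,0,0],"twist":0}]';python3 st.py
python3 -m jog '[{"grip":0,"travel":[0,0,1],"twist":0},{"grip":0,"travel":[0,0,3],"twist":0},{"grip":0,"travel":[0,0,4],"twist":0},{"grip":0,"travel":[1.3,-4.6,0],"twist":0},{"grip":0,"travel":[1.3,-4.6,0],"twist":0},{"grip":0,"travel":[1.3,-4.6,0],"twist":0},{"grip":0,"travel":[1.3,-4.6,0],"twist":0},{"grip":0,"travel":[1.3,-4.6,0],"twist":0}]';python3 st.py
python3 -m jog '[{"grip":0,"travel":[1.3,-4.6,0],"twist":0},{"grip":0,"travel":[1.3,-4.6,0],"twist":0},{"grip":0,"travel":[1.3,-4.6,0],"twist":0},{"grip":0,"travel":[1.3,-4.6,0],"twist":-1},{"grip":0,"travel":[0,0,0],"twist":0}]';python3 st.py
python3 - <<'E'
from h import *
for c in('top','side'):
    snap(c,c+'9.png')
    for n in('cyl_a','jar'):print(c,n,[(round(d['p'],2),np.round(d['at'],3).tolist()) for d in search_frame(n,c)])
E
```

```text
time: 26.55
position: [0.4686, 0.418, 0.1492]
tool_rot: [0.681, 0.733, -0.001, -0.0]
ft_force: [-0.7, 0.1, -0.0]
grip_width: 0.0655
t 26.55 p [0.4686 0.418  0.1492] yaw 94.2 F [-0.7  0.1 -0. ] M [-0.11  0.04  0.05] w 0.0655 q6 0.48
time: 27.35
position: [0.5345, 0.1869, 0.2308]
tool_rot: [0.68, 0.733, 0.0, 0.0]
ft_force: [0.4, -0.4, 0.4]
grip_width: 0.0866
t 27.35 p [0.5345 0.1869 0.2308] yaw 94.3 F [ 0.4 -0.4  0.4] M [-0.1   0.01 -0.05] w 0.0866 q6 0.06
time: 27.85
position: [0.5886, -0.0016, 0.2308]
tool_rot: [0.689, 0.724, -0.0, 0.002]
ft_force: [0.4, 0.2, 0.1]
grip_width: 0.0868
t 27.85 p [ 0.5886 -0.0016  0.2308] yaw 92.8 F [0.4 0.2 0.1] M [-0.1   0.04  0.02] w 0.0868 q6 -0.24
top cyl_a [(0.86, [0.456, 0.411, 0.125]), (0.64, [0.27, -0.202, 0.053])]
top jar [(0.97, [0.599, -0.109, 0.071]), (0.41, [0.456, 0.413, 0.126])]
side cyl_a [(0.9, [0.466, 0.408, 0.11]), (0.76, [0.311, 0.138, 0.052]), (0.69, [0.58, 0.054, 0.051]), (0.63, [0.273, -0.23, 0.052])]
side jar [(0.57, [0.601, -0.133, 0.052])]
```

Red stands on the mat, and yellow and the jar haven't moved. I descend over yellow's neck and grip.

```bash

python3 -m jog '[{"grip":0,"travel":[0,-0.8,-4.5],"twist":0},{"grip":0,"travel":[0,0,-5],"twist":0},{"grip":0,"travel":[0,0,-5],"twist":0},{"grip":0,"travel":[0,0,-4],"twist":0},{"grip":0,"travel":[0,0,-2],"twist":0},{"grip":0,"travel":[0,0,-1.2],"twist":0},{"grip":0,"travel":[0,0,-0.7],"twist":0},{"grip":0,"travel":[0,0,0],"twist":0}]' 15;python3 st.py
python3 - <<'E'
from h import *
s=snap('side','s10.png')
print(proj('side',get_obs()['position']))
cv2.imwrite('pics/c11.png',cv2.resize(s[190:340,280:480,::-1],(800,600),interpolation=cv2.INTER_CUBIC))
E
```

```text
time: 28.95
position: [0.5864, -0.0027, 0.0062]
tool_rot: [0.686, 0.727, 0.0, 0.0]
ft_force: [0.2, -0.7, -0.1]
grip_width: 0.0872
t 28.95 p [ 0.5864 -0.0027  0.0062] yaw 93.3 F [ 0.2 -0.7 -0.1] M [-0.04  0.04  0.01] w 0.0872 q6 -0.25
[359.60654028 282.34823736]
```

View pics/c11.png

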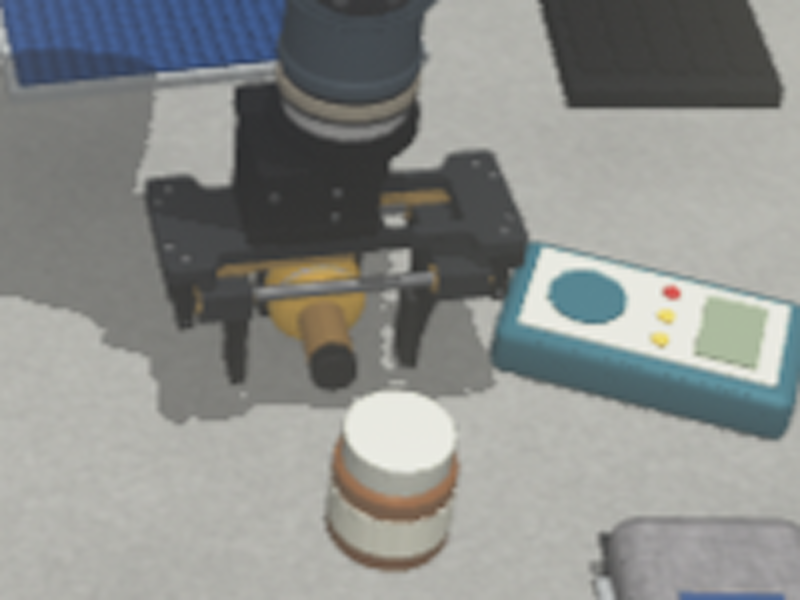

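The fingers straddle yellow's neck centrally, 6 mm short towards the cap. I shift by that and grip.

```bash

python3 -m jog '[{"grip":0,"travel":[0.1,-0.5,0],"twist":0},{"grip":255,"travel":[0,0,0],"twist":0},{"grip":255,"travel":[0,0,0],"twist":0},{"grip":255,"travel":[0,0,0],"twist":0},{"grip":255,"travel":[0,0,0],"twist":0},{"grip":255,"travel":[0,0,0],"twist":0},{"grip":255,"travel":[0,0,0],"twist":0},{"grip":255,"travel":[0,0,0],"twist":0}]' 15; python3 -m jog '[{"grip":255,"travel":[0,0,0],"twist":0},{"grip":255,"travel":[0,0,0],"twist":0},{"grip":255,"travel":[0,0,0],"twist":0},{"grip":255,"travel":[0,0,0],"twist":0},{"grip":255,"travel":[0,0,0],"twist":0},{"grip":255,"travel":[0,0,0],"twist":0}]' ;python3 st.py
```

```text
time: 29.8
position: [0.5872, -0.0083, 0.0061]
tool_rot: [0.687, 0.727, -0.0, -0.0]
ft_force: [0.4, 0.6, 0.2]
grip_width: 0.0389
time: 30.4
position: [0.5876, -0.0083, 0.0061]
tool_rot: [0.687, 0.727, 0.0, 0.0]
ft_force: [1.1, 0.6, -1.6]
grip_width: 0.026
t 30.4 p [ 0.5876 -0.0083  0.0061] yaw 93.2 F [ 1.1  0.6 -1.6] M [-0.05 -0.2  -0.15] w 0.026 q6 -0.26
```

```bash

python3 -m jog '[{"grip":255,"travel":[-0.01,0.2,0.82],"twist":0},{"grip":255,"travel":[-0.01,0.2,0.83],"twist":0},{"grip":255,"travel":[-0.02,0.29,0.82],"twist":0},{"grip":255,"travel":[-0.02,0.29,0.81],"twist":0},{"grip":255,"travel":[-0.02,0.38,0.78],"twist":0},{"grip":255,"travel":[-0.02,0.38,0.78],"twist":0},{"grip":255,"travel":[-0.02,0.46,0.73],"twist":0},{"grip":255,"travel":[-0.03,0.46,0.73],"twist":0}]' ;python3 st.py
python3 -m jog '[{"grip":255,"travel":[-0.03,0.54,0.68],"twist":0},{"grip":255,"travel":[-0.03,0.54,0.68],"twist":0},{"grip":255,"travel":[-0.03,0.61,0.62],"twist":0},{"grip":255,"travel":[-0.03,0.61,0.62],"twist":0},{"grip":255,"travel":[-0.04,0.68,0.56],"twist":0},{"grip":255,"travel":[-0.04,0.68,0.56],"twist":0},{"grip":255,"travel":[-0.04,0.74,0.49],"twist":0},{"grip":255,"travel":[-0.04,0.74,0.49],"twist":0}]' ;python3 st.py
```

```text
time: 31.2
position: [0.5857, 0.0186, 0.0699]
tool_rot: [0.687, 0.727, -0.0, 0.0]
ft_force: [1.5, -0.8, -1.6]
grip_width: 0.0256
t 31.2 p [0.5857 0.0186 0.0699] yaw 93.2 F [ 1.5 -0.8 -1.6] M [-0.33 -0.15 -0.15] w 0.0256 q6 -0.22
time: 32.0
position: [0.583, 0.0702, 0.1167]
tool_rot: [0.687, 0.727, -0.0, 0.0]
ft_force: [1.1, -2.6, 0.6]
grip_width: 0.0254
t 32.0 p [0.583  0.0702 0.1167] yaw 93.2 F [ 1.1 -2.6  0.6] M [-0.53 -0.09 -0.05] w 0.0254 q6 -0.13
```

Same forces as with red. I continue to upright.

```bash

python3 -m jog '[{"grip":255,"travel":[-0.04,0.79,0.42],"twist":0},{"grip":255,"travel":[-0.04,0.79,0.42],"twist":0},{"grip":255,"travel":[-0.04,0.83,0.34],"twist":0},{"grip":255,"travel":[-0.04,0.83,0.34],"twist":0},{"grip":255,"travel":[-0.04,0.86,0.25],"twist":0},{"grip":255,"travel":[-0.04,0.86,0.25],"twist":0},{"grip":255,"travel":[-0.04,0.88,0.16],"twist":0},{"grip":255,"travel":[-0.04,0.88,0.16],"twist":0}]' ;python3 st.py
python3 -m jog '[{"grip":255,"travel":[-0.04,0.9,0.07],"twist":0},{"grip":255,"travel":[-0.04,0.9,0.07],"twist":0},{"grip":255,"travel":[-0.04,0.9,0],"twist":0},{"grip":255,"travel":[-0.04,0.9,0],"twist":0},{"grip":255,"travel":[-0.04,0.9,-0.1],"twist":0},{"grip":255,"travel":[-0.03,0.6,-0.1],"twist":0},{"grip":255,"travel":[0,0,0],"twist":0}]' ;python3 st.py
python3 - <<'E'
from h import *
s=snap('side','s12.png');t=snap('top','t12.png')
cv2.imwrite('pics/c12.png',np.hstack([cv2.resize(i[:,:,::-1],(400,400),interpolation=cv2.INTER_CUBIC) for i in(s[100:300,260:460],t[150:310,130:290])]))
E
```

```text
time: 32.8
position: [0.581, 0.1374, 0.1417]
tool_rot: [0.687, 0.727, 0.001, 0.001]
ft_force: [0.2, -2.6, 8.5]
grip_width: 0.0258
t 32.8 p [0.581  0.1374 0.1417] yaw 93.3 F [ 0.2 -2.6  8.5] M [-0.72  0.11  0.11] w 0.0258 q6 -0.01
time: 33.5
position: [0.5775, 0.1907, 0.1413]
tool_rot: [0.687, 0.727, 0.002, -0.0]
ft_force: [-1.5, 1.7, 13.0]
grip_width: 0.0257
t 33.5 p [0.5775 0.1907 0.1413] yaw 93.3 F [-1.5  1.7 13. ] M [0.09 0.46 0.01] w 0.0257 q6 0.07
```

View pics/c12.png

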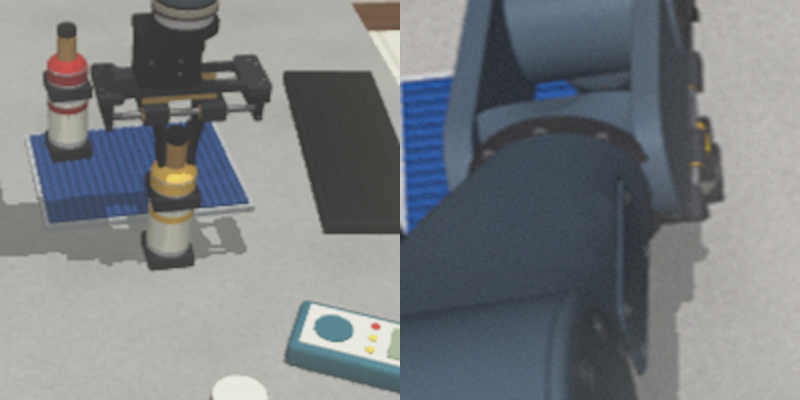

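Yellow stands upright. Red stands inside the mat at side crop (68,140). I settle and regrip yellow, then lift 2 cm and carry to (0.480, 0.320).

```bash

python3 -m jog '[{"grip":120,"travel":[0,0,0.2],"twist":0},{"grip":120,"travel":[0,0,0],"twist":0},{"grip":120,"travel":[0,0,0],"twist":0},{"grip":255,"travel":[0,0,0],"twist":0},{"grip":255,"travel":[0,0,0],"twist":0},{"grip":255,"travel":[0,0,0],"twist":0},{"grip":255,"travel":[0,0,0],"twist":0},{"grip":255,"travel":[0,0,0],"twist":0}]' 35;python3 st.py
python3 -m jog '[{"grip":255,"travel":[0,0,0],"twist":0},{"grip":255,"travel":[0,0,0.5],"twist":0},{"grip":255,"travel":[0,0,1],"twist":0},{"grip":255,"travel":[0,0,0.7],"twist":0},{"grip":255,"travel":[0,0,0],"twist":0}]';python3 st.py
python3 -m jog '[{"grip":255,"travel":[-0.7,0.9,0],"twist":0},{"grip":255,"travel":[-1.4,1.8,0],"twist":0},{"grip":255,"travel":[-1.8,2.4,0],"twist":0},{"grip":255,"travel":[-1.8,2.4,0],"twist":0},{"grip":255,"travel":[-1.8,2.4,0],"twist":0},{"grip":255,"travel":[-1.4,1.8,0],"twist":0},{"grip":255,"travel":[-0.8,1.2,0],"twist":0},{"grip":255,"travel":[0,0,0],"twist":0}]';python3 st.py
```

```text
time: 34.4
position: [0.5772, 0.1876, 0.1407]
tool_rot: [0.687, 0.727, -0.0, -0.0]
ft_force: [-0.7, -1.1, -0.8]
grip_width: 0.0231
t 34.4 p [0.5772 0.1876 0.1407] yaw 93.2 F [-0.7 -1.1 -0.8] M [-0.22  0.06 -0.  ] w 0.0231 q6 0.07
time: 34.9
position: [0.5786, 0.1881, 0.1645]
tool_rot: [0.687, 0.727, 0.001, 0.001]
ft_force: [0.3, 1.3, -3.9]
grip_width: 0.0231
t 34.9 p [0.5786 0.1881 0.1645] yaw 93.2 F [ 0.3  1.3 -3.9] M [-0.14  0.03 -0.05] w 0.0231 q6 0.07
time: 35.7
position: [0.4785, 0.3185, 0.1627]
tool_rot: [0.686, 0.728, -0.0, -0.001]
ft_force: [1.1, -0.8, -5.0]
grip_width: 0.0228
t 35.7 p [0.4785 0.3185 0.1627] yaw 93.4 F [ 1.1 -0.8 -5. ] M [-0.26 -0.02 -0.  ] w 0.0228 q6 0.33
```

```bash
python3 - <<'E'
from h import *
for c in('side','top'):
    im=snap(c,c+'13.png')
    print(c,[(round(d['p'],2),np.round(d['at'],3).tolist()) for d in search_frame('cyl_a',c)])
im=cv2.imread('pics/side13.png');hsv=cv2.cvtColor(im,cv2.COLOR_BGR2HSV)
m=cv2.inRange(hsv,(20,120,90),(35,255,255));ys,xs=np.nonzero(m)
print('yellow px',len(xs),xs.min(),xs.max(),ys.min(),ys.max(),xs.mean(),ys.mean())
for dy in(-.015,0,.015):print(dy,'shoulder at',proj('side',[.4785,.3185+dy,.02+.125]),'foot',proj('side',[.4785,.3185+dy,.022]))
d=cv2.inRange(hsv,(0,0,0),(180,255,60))[150:240,270:360]
for y in range(0,90,3):
    print(y+150,''.join('#' if v else '.' for v in d[y]))
E
```

```text
side [(0.93, [0.446, 0.412, 0.118]), (0.81, [0.27, -0.232, 0.05]), (0.74, [0.472, 0.308, 0.114]), (0.64, [0.307, 0.14, 0.051])]
top [(0.94, [0.473, 0.302, 0.081]), (0.92, [0.304, 0.161, 0.06]), (0.79, [0.269, -0.204, 0.052])]
yellow px 206 290 447 145 275 308.21844660194176 162.05339805825244
-0.015 shoulder at [301.17855124 157.51213486] foot [301.31753668 197.8720854 ]
0 shoulder at [300.76058721 154.33136093] foot [300.92257031 194.54670012]
0.015 shoulder at [300.34977616 151.20502225] foot [300.53397627 191.27496619]
150 ..........................................................................................
153 ..........................................................................................
156 ..........................................................................................
159 ..........................................................................................
162 ..........................................................................................
165 ..........................................................................................
16
[... 1577 characters left out ...]
...................................
219 ..........................................................................................
222 ..........................................................................................
225 ..........................................................................................
228 ..........................................................................................
231 ..........................................................................................
234 ..........................................................................................
237 ..........................................................................................
```

```bash
python3 - <<'E'
import cv2,numpy as np
s=cv2.imread('pics/side13.png');t=cv2.imread('pics/top13.png')
cv2.imwrite('pics/c13.png',np.hstack([cv2.resize(i,(400,500),interpolation=cv2.INTER_CUBIC) for i in(s[90:230,250:362],t[160:310,110:230])]))
E
```

```text
(no output)
```

View pics/c13.png

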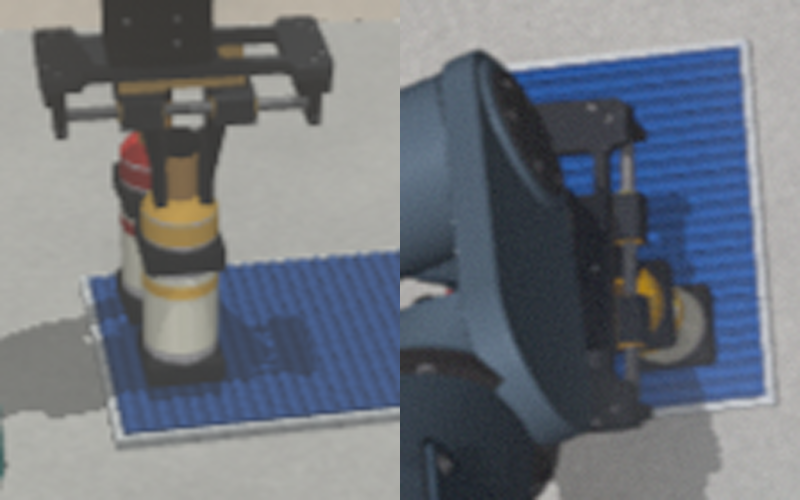

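Yellow hangs upright, with its boot inside the frame (about 17 mm from the near-y edge). I nudge +8 mm in y and lower to contact.

```bash

python3 -m jog '[{"grip":255,"travel":[0.2,0.8,-0.4],"twist":0},{"grip":255,"travel":[0,0,-0.3],"twist":0},{"grip":255,"travel":[0,0,-0.2],"twist":0},{"grip":255,"travel":[0,0,-0.1],"twist":0},{"grip":255,"travel":[0,0,0],"twist":0}]';python3 st.py
python3 -m jog '[{"grip":255,"travel":[0,0,-0.1],"twist":0},{"grip":255,"travel":[0,0,-0.1],"twist":0},{"grip":255,"travel":[0,0,0],"twist":0}]';python3 st.py
python3 -m jog '[{"grip":255,"travel":[0,0,-0.1],"twist":0},{"grip":255,"travel":[0,0,0],"twist":0}]';python3 st.py
```

```text
time: 36.4
position: [0.4826, 0.3247, 0.153]
tool_rot: [0.687, 0.727, -0.0, 0.0]
ft_force: [-1.3, -0.3, -3.4]
grip_width: 0.0227
t 36.4 p [0.4826 0.3247 0.153 ] yaw 93.2 F [-1.3 -0.3 -3.4] M [-0.23  0.08 -0.02] w 0.0227 q6 0.34
time: 36.7
position: [0.483, 0.3248, 0.1529]
tool_rot: [0.687, 0.727, 0.001, 0.001]
ft_force: [-1.7, -1.8, 7.9]
grip_width: 0.0228
t 36.7 p [0.483  0.3248 0.1529] yaw 93.2 F [-1.7 -1.8  7.9] M [-0.47  0.54 -0.06] w 0.0228 q6 0.34
time: 36.9
position: [0.4832, 0.3248, 0.1528]
tool_rot: [0.687, 0.727, 0.001, 0.001]
ft_force: [-1.7, -3.5, 12.1]
grip_width: 0.0231
t 36.9 p [0.4832 0.3248 0.1528] yaw 93.3 F [-1.7 -3.5 12.1] M [-0.55  0.7   0.04] w 0.0231 q6 0.34
```

```bash

python3 -m jog '[{"grip":255,"travel":[0,0,0.3],"twist":0},{"grip":200,"travel":[0,0,0],"twist":0},{"grip":120,"travel":[0,0,0],"twist":0},{"grip":0,"travel":[0,0,0],"twist":0},{"grip":0,"travel":[0,0,0],"twist":0},{"grip":0,"travel":[0,0,0],"twist":0},{"grip":0,"travel":[0,0,0],"twist":0},{"grip":0,"travel":[0,0,0],"twist":0}]';python3 st.py
python3 -m jog '[{"grip":0,"travel":[0,0,1],"twist":0},{"grip":0,"travel":[0,0,3],"twist":0},{"grip":0,"travel":[0,0,4],"twist":0},{"grip":0,"travel":[1.2,-4.3,0],"twist":-8},{"grip":0,"travel":[1.2,-4.3,0],"twist":-8},{"grip":0,"travel":[1.2,-4.3,0],"twist":-8},{"grip":0,"travel":[1.2,-4.3,0],"twist":-8},{"grip":0,"travel":[1.2,-4.3,0],"twist":-8}]';python3 st.py
python3 -m jog '[{"grip":0,"travel":[1.2,-4.3,0],"twist":-8},{"grip":0,"travel":[1.2,-4.3,0],"twist":-8},{"grip":0,"travel":[1.2,-2,0],"twist":-8},{"grip":0,"travel":[0,0,0],"twist":-8},{"grip":0,"travel":[0,0,0],"twist":-8},{"grip":0,"travel":[0,0,0],"twist":-8},{"grip":0,"travel":[0,0,0],"twist":0}]';python3 st.py
python3 - <<'E'
from h import *
for c in('top','side'):
    im=snap(c,c+'14.png')
    for n in('cyl_a','jar'):print(c,n,[(round(d['p'],2),np.round(d['at'],3).tolist()) for d in search_frame(n,c)])
    hsv=cv2.cvtColor(im,cv2.COLOR_RGB2HSV);jc=proj(c,[.605,-.111,.072]).astype(int);print(jc)
    # white cap blob near the jar
    m=cv2.inRange(hsv,(0,0,180),(180,40,255));x0,y0=jc-40;w=m[max(y0,0):y0+80,x0:x0+80]
    n,l,st,ce=cv2.connectedComponentsWithStats(w);print([(s[4],s[:4].tolist(),(cc+[x0,y0]).round(1).tolist()) for s,cc in zip(st[1:],ce[1:]) if s[4]>80])
E
```

```text
time: 37.7
position: [0.4825, 0.325, 0.153]
tool_rot: [0.687, 0.727, 0.0, 0.0]
ft_force: [0.6, 0.1, 0.4]
grip_width: 0.0631
t 37.7 p [0.4825 0.325  0.153 ] yaw 93.2 F [0.6 0.1 0.4] M [-0.06  0.04  0.02] w 0.0631 q6 0.34
time: 38.5
position: [0.5429, 0.1083, 0.234]
tool_rot: [0.895, 0.446, 0.001, 0.0]
ft_force: [0.7, 0.6, 0.1]
grip_width: 0.0871
t 38.5 p [0.5429 0.1083 0.234 ] yaw 52.9 F [0.7 0.6 0.1] M [-0.11  0.1  -0.01] w 0.0871 q6 0.64
time: 39.2
position: [0.5786, 0.0037, 0.2337]
tool_rot: [0.999, 0.046, 0.0, 0.0]
ft_force: [0.6, -0.6, -0.5]
grip_width: 0.0873
t 39.2 p [0.5786 0.0037 0.2337] yaw 5.2 F [ 0.6 -0.6 -0.5] M [-0.04  0.15  0.02] w 0.0873 q6 1.29
top cyl_a [(0.98, [0.455, 0.411, 0.124]), (0.8, [0.474, 0.318, 0.13]), (0.65, [0.514, -0.348, 0.126]), (0.63, [0.268, -0.205, 0.052])]
top jar [(0.8, [0.595, -0.109, 0.071])]
[373 199]
[(np.int32(2033), [19, 12, 61, 68], [390.8, 208.5])]
side cyl_a [(0.97, [0.272, -0.231, 0.055]), (0.96, [0.48, 0.314, 0.113]), (0.62, [0.454, 0.413, 0.136]), (0.54, [0.512, -0.356, 0.122])]
side jar [(0.7, [0.602, -0.132, 0.047])]
[379 297]
[(np.int32(1904), [27, 0, 53, 80], [395.6, 294.9]), (np.int32(102), [71, 0, 9, 16], [414.5, 264.9]), (np.int32(121), [0, 17, 10, 24], [341.8, 286.4]), (np.int32(401), [0, 39, 26, 37], [351.5, 312.3])]
```

Both cylinders stand on the mat and the jar hasn't moved. I go to the jar at (0.605, -0.111), jaws along y.

```bash

python3 -m jog '[{"grip":0,"travel":[0.9,-4,0],"twist":0},{"grip":0,"travel":[0.9,-4,0],"twist":0},{"grip":0,"travel":[0.8,-3.5,0],"twist":0},{"grip":0,"travel":[0,0,0],"twist":0},{"grip":0,"travel":[0,0,-4],"twist":0},{"grip":0,"travel":[0,0,-4],"twist":0},{"grip":0,"travel":[0,0,-3],"twist":0},{"grip":0,"travel":[0,0,0],"twist":0}]';python3 st.py
```

```text
time: 40.3
position: [0.6006, -0.109, 0.1185]
tool_rot: [0.999, 0.046, -0.005, -0.002]
ft_force: [-1.1, 0.2, -0.8]
grip_width: 0.0872
t 40.3 p [ 0.6006 -0.109   0.1185] yaw 5.3 F [-1.1  0.2 -0.8] M [-0.1   0.18 -0.01] w 0.0872 q6 1.12
```

```bash

python3 -m jog '[{"grip":0,"travel":[0.2,-0.1,0],"twist":0},{"grip":0,"travel":[0,0,-2],"twist":0},{"grip":0,"travel":[0,0,-2],"twist":0},{"grip":0,"travel":[0,0,-1],"twist":0},{"grip":0,"travel":[0,0,0],"twist":0}]' 20;python3 st.py
python3 -m jog '[{"grip":0,"travel":[0,0,-2],"twist":0},{"grip":0,"travel":[0,0,-2],"twist":0},{"grip":0,"travel":[0,0,-1.5],"twist":0},{"grip":0,"travel":[0,0,-0.6],"twist":0},{"grip":0,"travel":[0,0,0],"twist":0}]';python3 st.py
python3 -m jog '[{"grip":255,"travel":[0,0,0],"twist":0},{"grip":255,"travel":[0,0,0],"twist":0},{"grip":255,"travel":[0,0,0],"twist":0},{"grip":255,"travel":[0,0,0],"twist":0},{"grip":255,"travel":[0,0,0],"twist":0},{"grip":255,"travel":[0,0,0],"twist":0}]';python3 st.py
```

```text
time: 40.8
position: [0.6068, -0.112, 0.0734]
tool_rot: [0.999, 0.046, 0.0, 0.0]
ft_force: [0.1, -0.6, -0.3]
grip_width: 0.0872
t 40.8 p [ 0.6068 -0.112   0.0734] yaw 5.3 F [ 0.1 -0.6 -0.3] M [-0.06  0.19  0.03] w 0.0872 q6 1.12
time: 41.3
position: [0.6065, -0.1121, 0.0118]
tool_rot: [0.999, 0.046, -0.0, -0.0]
ft_force: [-0.1, 0.3, 0.1]
grip_width: 0.0871
t 41.3 p [ 0.6065 -0.1121  0.0118] yaw 5.2 F [-0.1  0.3  0.1] M [-0.05  0.15  0.02] w 0.0871 q6 1.12
time: 41.9
position: [0.6067, -0.1121, 0.0126]
tool_rot: [0.999, 0.046, 0.0, 0.0]
ft_force: [0.1, 0.4, 4.3]
grip_width: 0.0638
t 41.9 p [ 0.6067 -0.1121  0.0126] yaw 5.2 F [0.1 0.4 4.3] M [ 0.14  0.26 -0.06] w 0.0638 q6 1.12
```

The jar is gripped (63.8 mm). I lift 4 cm and carry to (0.642, 0.364).

```bash

python3 -m jog '[{"grip":255,"travel":[0,0,0],"twist":0},{"grip":255,"travel":[0,0,1],"twist":0},{"grip":255,"travel":[0,0,2],"twist":0},{"grip":255,"travel":[0,0,1],"twist":0},{"grip":255,"travel":[0,1.2,0],"twist":0},{"grip":255,"travel":[0.2,2.5,0],"twist":0},{"grip":255,"travel":[0.3,4,0],"twist":0},{"grip":255,"travel":[0.3,4,0],"twist":0}]' 30;python3 st.py
python3 -m jog '[{"grip":255,"travel":[0.3,4,0],"twist":0},{"grip":255,"travel":[0.3,4,0],"twist":0},{"grip":255,"travel":[0.3,4,0],"twist":0},{"grip":255,"travel":[0.3,4,0],"twist":0},{"grip":255,"travel":[0.3,4,0],"twist":0},{"grip":255,"travel":[0.3,4,0],"twist":0},{"grip":255,"travel":[0.3,4,0],"twist":0},{"grip":255,"travel":[0.3,4,0],"twist":0}]';python3 st.py
```

```text
time: 42.7
position: [0.6136, 0.0064, 0.0511]
tool_rot: [0.999, 0.045, -0.001, -0.0]
ft_force: [-0.2, -0.2, -2.4]
grip_width: 0.0634
t 42.7 p [0.6136 0.0064 0.0511] yaw 5.1 F [-0.2 -0.2 -2.4] M [-0.01  0.14 -0.02] w 0.0634 q6 1.31
time: 43.5
position: [0.6368, 0.3271, 0.0506]
tool_rot: [0.999, 0.046, -0.001, 0.0]
ft_force: [1.4, -0.6, -1.6]
grip_width: 0.0636
t 43.5 p [0.6368 0.3271 0.0506] yaw 5.3 F [ 1.4 -0.6 -1.6] M [-0.08  0.14  0.02] w 0.0636 q6 1.8
```

```bash

python3 -m jog '[{"grip":255,"travel":[0.3,2.5,0],"twist":0},{"grip":255,"travel":[0.2,1.2,0],"twist":0},{"grip":255,"travel":[0,0,-1],"twist":0},{"grip":255,"travel":[0,0,-0.8],"twist":0},{"grip":255,"travel":[0,0,-0.4],"twist":0},{"grip":255,"travel":[0,0,-0.2],"twist":0},{"grip":255,"travel":[0,0,0],"twist":0}]';python3 st.py
python3 -m jog '[{"grip":255,"travel":[0,0,-0.1],"twist":0},{"grip":255,"travel":[0,0,-0.1],"twist":0},{"grip":255,"travel":[0,0,0],"twist":0}]';python3 st.py
```

```text
time: 44.2
position: [0.6434, 0.3605, 0.0273]
tool_rot: [0.999, 0.045, -0.001, 0.0]
ft_force: [-0.9, -0.3, -2.0]
grip_width: 0.0635
t 44.2 p [0.6434 0.3605 0.0273] yaw 5.1 F [-0.9 -0.3 -2. ] M [-0.09  0.14 -0.08] w 0.0635 q6 1.84
time: 44.5
position: [0.6436, 0.3618, 0.0262]
tool_rot: [0.999, 0.046, 0.0, -0.0]
ft_force: [0.1, 1.0, -2.8]
grip_width: 0.0633
t 44.5 p [0.6436 0.3618 0.0262] yaw 5.2 F [ 0.1  1.  -2.8] M [-0.09  0.17  0.03] w 0.0633 q6 1.84
```

```bash

python3 -m jog '[{"grip":255,"travel":[0,0,-0.1],"twist":0},{"grip":255,"travel":[0,0,-0.1],"twist":0},{"grip":255,"travel":[0,0,0],"twist":0}]';python3 st.py
python3 -m jog '[{"grip":255,"travel":[0,0,-0.1],"twist":0},{"grip":255,"travel":[0,0,0],"twist":0},{"grip":255,"travel":[0,0,0],"twist":0}]';python3 st.py
```

```text
time: 44.8
position: [0.6436, 0.362, 0.0246]
tool_rot: [0.999, 0.046, 0.0, -0.0]
ft_force: [-0.3, -1.3, 1.3]
grip_width: 0.0634
t 44.8 p [0.6436 0.362  0.0246] yaw 5.2 F [-0.3 -1.3  1.3] M [-0.14  0.31 -0.04] w 0.0634 q6 1.84
time: 45.1
position: [0.6436, 0.362, 0.0246]
tool_rot: [0.999, 0.046, 0.0, -0.0]
ft_force: [-2.0, -2.0, 5.4]
grip_width: 0.0635
t 45.1 p [0.6436 0.362  0.0246] yaw 5.2 F [-2.  -2.   5.4] M [-0.17  0.53  0.01] w 0.0635 q6 1.84
```

Contact. I release, rise and retreat away from the mat, then check everything.

```bash

python3 -m jog '[{"grip":0,"travel":[0,0,0],"twist":0},{"grip":0,"travel":[0,0,0],"twist":0},{"grip":0,"travel":[0,0,0],"twist":0},{"grip":0,"travel":[0,0,0],"twist":0},{"grip":0,"travel":[0,0,1],"twist":0},{"grip":0,"travel":[0,0,3],"twist":0},{"grip":0,"travel":[0,0,4],"twist":0},{"grip":0,"travel":[0,0,4],"twist":0}]';python3 st.py
python3 -m jog '[{"grip":0,"travel":[0,0,4],"twist":0},{"grip":0,"travel":[0,0,4],"twist":0},{"grip":0,"travel":[-0.5,-4.5,1],"twist":0},{"grip":0,"travel":[-0.5,-4.5,0],"twist":0},{"grip":0,"travel":[-0.5,-4.5,0],"twist":0},{"grip":0,"travel":[-0.5,-4.5,0],"twist":0},{"grip":0,"travel":[-0.5,-4.5,0],"twist":0},{"grip":0,"travel":[-0.5,-4.5,0],"twist":0}]'
python3 -m jog '[{"grip":0,"travel":[-0.5,-4.5,0],"twist":0},{"grip":0,"travel":[-0.5,-4.5,0],"twist":0},{"grip":0,"travel":[-0.5,-4.5,0],"twist":0},{"grip":0,"travel":[0,0,0],"twist":0},{"grip":0,"travel":[0,0,0],"twist":0}]'
python3 - <<'E'
from h import *
R={}
for c in('top','side'):
    R[c]=snap(c,c+'15.png')
    for n in('cyl_a','jar','meter','case'):print(c,n,[(round(d['p'],2),np.round(d['at'],3).tolist()) for d in search_frame(n,c)])
z=lambda im,s,w,h:cv2.resize(im[s][:,:,::-1],(w,h),interpolation=cv2.INTER_CUBIC)
cv2.imwrite('pics/c15.png',np.vstack([np.hstack([z(R['top'],np.s_[150:310,100:260],400,400),z(R['side'],np.s_[90:250,250:410],400,400)]),np.hstack([z(R['top'],np.s_[80:300,240:520],400,200),z(R['side'],np.s_[230:470,280:520],400,200)])]))
E
```

```text
time: 45.9
position: [0.6432, 0.3618, 0.1442]
tool_rot: [0.999, 0.046, -0.0, 0.0]
ft_force: [1.4, -0.2, -0.8]
grip_width: 0.0867
t 45.9 p [0.6432 0.3618 0.1442] yaw 5.2 F [ 1.4 -0.2 -0.8] M [-0.03  0.15  0.07] w 0.0867 q6 1.84
time: 46.7
position: [0.6132, 0.0902, 0.2339]
tool_rot: [0.999, 0.046, 0.001, 0.0]
ft_force: [0.5, -0.3, -0.1]
grip_width: 0.0869
time: 47.2
position: [0.5985, -0.0442, 0.2336]
tool_rot: [0.999, 0.044, 0.0, -0.0]
ft_force: [0.0, -0.1, 0.3]
grip_width: 0.0866
top cyl_a [(0.95, [0.47, 0.408, 0.143]), (0.68, [0.474, 0.32, 0.132]), (0.68, [0.271, -0.202, 0.051])]
top jar [(0.6, [0.631, 0.352, 0.08])]
top meter []
top case [(0.93, [0.736, -0.266, 0.049]), (0.19, [0.637, 0.355, 0.08])]
side cyl_a [(0.95, [0.273, -0.231, 0.051]), (0.92, [0.453, 0.414, 0.133]), (0.83, [0.476, 0.311, 0.112]), (0.57, [0.306, 0.141, 0.053])]
side jar [(0.6, [0.629, 0.337, 0.048])]
side meter [(0.83, [0.771, -0.021, 0.029])]
side case [(0.65, [0.734, -0.27, 0.053])]
```

View pics/c15.png

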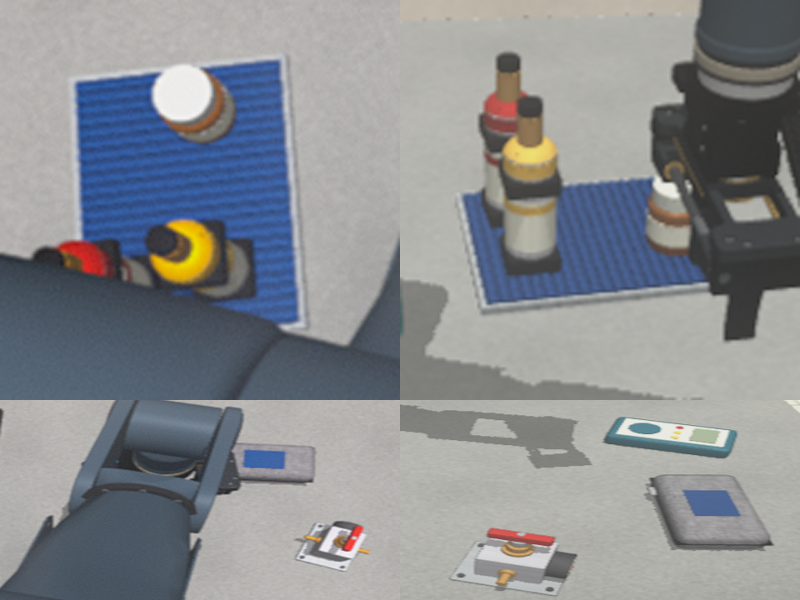

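Both cylinders stand neck up inside the frame, and the jar stands upright on the mat. The meter and case match their start readings. As a last check, I measure the handle angle against the station (x axis at -23.5°).

```bash
python3 - <<'E'
from h import *
im=camera('top');o=np.array(proj('top',[.513,-.354,.123])).astype(int)
hsv=cv2.cvtColor(im,cv2.COLOR_RGB2HSV);m=cv2.inRange(hsv,(0,150,90),(8,255,255))|cv2.inRange(hsv,(172,150,90),(180,255,255))
ys,xs=np.nonzero(m[o[1]-30:o[1]+30,o[0]-30:o[0]+30]);P=np.c_[xs+o[0]-30,ys+o[1]-30].astype(np.float32)
vx,vy,x,y=cv2.fitLine(P,cv2.DIST_HUBER,0,.01,.01).ravel()
a=back('top',(x-10*vx,y-10*vy),.123);b=back('top',(x+10*vx,y+10*vy),.123);d=b-a
print(len(P),'bar yaw',np.degrees(np.arctan2(d[1],d[0]))%180-180,'mid',(a+b)/2)
i0=cv2.cvtColor(cv2.cvtColor(cv2.imread('pics/side0.png'),cv2.COLOR_BGR2RGB),cv2.COLOR_RGB2HSV)
E
```

```text
126 bar yaw -24.180461953258146 mid [ 0.51403899 -0.35204015  0.123     ]
```

The bar is at -24.2° against a station axis of -23.5°, within measuring error, and the torque stop was felt. So the valve is shut, and I hand in.

```bash
python3 -c "
from rig import *
print(get_obs()['time'],hand_in())"
```

```text
the job is handed in; nothing more can be done
47.75 None
```

The gas bench is shut down and handed in at 47.75 s; no verdict was reported.

**What I did**
- **Valve:** closed first, turned about 215° clockwise until the wrist moment jumped from about 0 to 0.87 N m.
- **Cylinders:** red (cyl_b) and yellow (cyl_c) were each tipped up on the foot, then lifted about 2 cm and set on the mat neck up. Green (cyl_a) was absent, and I left the turquoise and purple look-alikes alone.
- **Jar:** set on the mat last.

**Last checks**
- **Valve:** the handle is at -24.2°, against a station axis of about -23.5°.
- **Mat:** in the last pictures both cylinders and the jar stand upright inside the mat frame. The arm hid part of red's foot from above, and its base was partly behind yellow from the side. Its margin of about 20 mm comes from the picture taken just before I set it down.
- **Meter and case:** the case matches its start position within about 2 mm from the side. From above its reading was 29 mm off in y (partly hidden by the arm), but the picture shows it in place. The meter matches from the side and was hidden from above.

**What disagreed**
- **Tool frame:** the true grasp point is about 24 mm above the reported TCP, not 3 mm ahead of it. My first try at the handle therefore closed on nothing, and I corrected for this afterwards.
- **Yellow's grip:** the regrip for carrying read 23 mm instead of 26 mm, so it was held off-centre. It was still carried and set down upright.

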